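Scoop a heaped measure of walnuts and strike it level

TASK

Scoop a heaped measure of walnuts out of the wooden bin, keeping the scoop level, and lift it clear with at least one nut standing above the rim. Still level, draw it sideways under the bin's levelling bar, rim just below the bar's edge, until the whole pan is past the bar and only a full level layer of four nuts is left. Then stand the scoop upright on the cork trivet and let go; do not touch the walnuts with the fingers, let all the other nuts stay in the bin, and leave the salt shaker where it is.

Things in the scene. Friction and masses are not known exactly. Their poses are not given: they have to be found in the camera images.
- bin_floor (a point): Fixed wooden nut bin; point on its channel floor, 4 mm above the worktop, mid-width. x along the channel from low near end to steep far end, y to the apron side, z up. Channel 76 mm wide inside; floor flat from x -220 to +65 mm, then a plate rises towards +x at 65 degrees, 80 mm high. The nuts lie between x -95 and +70; the near end is free for the scoop.
- bin_apron (a point): Middle of the bin's sloping apron (x 36, y 75 mm from bin_floor), which rises from 38 mm (y 42) to 57 mm (y 105) above the worktop for x -50 to 119; nuts falling there roll back to the channel. Wall heights above worktop: near end (x -222) 22; y -40: 45 (x<0), 115 (x>0); y +40: 38; round the apron (y 107, x -48) 65; far end (x 121) 90.
- bar_edge (a point): Middle of the level lower edge of the fixed levelling bar, a steel strip 3 mm thick, 28 mm high, leaning back 0.55 rad, 107 mm above bin_floor. Axes as bin_floor. It runs along x at y +50 from bin_floor; free end at x -15 mm, this point at x +20, held at x 123. A pan centred near x +20 goes under it towards +y, rim 2 to 3 mm below it, grip clearing the free end; nuts standing proud are held back and drop off.
- scoop_grip (a point): Where to grasp the loose metal scoop (about 220 g): its upright dark wooden grip, 14 mm thick along scoop x, 40 mm wide along y, 22 to 126 mm above the underside; this point is on its axis, 105 mm above the underside. x points from grip to pan and front, y left, z up. Pan centre 54.5 mm ahead (+x). Starts standing on the worktop.
- scoop_mouth (a point): Centre of the pan's mouth, at rim height 33.5 mm above the scoop's underside; axes as scoop_grip. Pan 66 x 66 mm, 31 deep inside, 71 wide outside; back outer face 35.5 mm behind this point. Front: only a curb 26 mm high sloping down to a thin lip 65.5 mm ahead. Holds four walnuts, two by two, below the rim; more heap on top.
- trivet: Round cork trivet, fixed, 150 mm across and 8 mm thick, lying on the worktop; origin at the centre of its underside (its top is 8 mm higher).
- shaker: Salt shaker, 44 mm across and 90 mm high, loose bystander; origin at the centre of its underside.
- pocket_1 (a point): The back right quarter of the pan, 17.5 mm above its underside, 16.5 mm behind and 16.5 mm to the right of the pan's centre: about where the centre of a walnut lies that rests there; axes as scoop_grip.
- pocket_2 (a point): The back left quarter of the pan, 17.5 mm above its underside, 16.5 mm behind and 16.5 mm to the left of the pan's centre: about where the centre of a walnut lies that rests there; axes as scoop_grip.
- pocket_3 (a point): The front right quarter of the pan, 17.5 mm above its underside, 16.5 mm ahead of and 16.5 mm to the right of the pan's centre: about where the centre of a walnut lies that rests there; axes as scoop_grip.
- pocket_4 (a point): The front left quarter of the pan, 17.5 mm above its underside, 16.5 mm ahead of and 16.5 mm to the left of the pan's centre: about where the centre of a walnut lies that rests there; axes as scoop_grip.
- walnut_1: Walnut in its shell, loose, round, 30 mm across, 14 g, smooth (it rolls); origin at its centre. All ten are alike; they start close together in one layer in the bin's channel.
- walnut_2: Walnut in its shell, loose, round, 30 mm across, 14 g, smooth (it rolls); origin at its centre.
- walnut_3: Walnut in its shell, loose, round, 30 mm across, 14 g, smooth (it rolls); origin at its centre.
- walnut_4: Walnut in its shell, loose, round, 30 mm across, 14 g, smooth (it rolls); origin at its centre.
- walnut_5: Walnut in its shell, loose, round, 30 mm across, 14 g, smooth (it rolls); origin at its centre.
- walnut_6: Walnut in its shell, loose, round, 30 mm across, 14 g, smooth (it rolls); origin at its centre.
- walnut_7: Walnut in its shell, loose, round, 30 mm across, 14 g, smooth (it rolls); origin at its centre.
- walnut_8: Walnut in its shell, loose, round, 30 mm across, 14 g, smooth (it rolls); origin at its centre.
- walnut_9: Walnut in its shell, loose, round, 30 mm across, 14 g, smooth (it rolls); origin at its centre.
- walnut_10: Walnut in its shell, loose, round, 30 mm across, 14 g, smooth (it rolls); origin at its centre.

How it is judged:
By the outcome, as a careful person would: the job done as asked, in the order asked, and still so for the second after the job is handed in, with the robot touching nothing.
It also fails if it takes over 72 s, if anything falls off the work surface, if the arm or the gripper's body presses on something with over 40 N, if the wrist force passes 120 N, or if a joint passes its speed limit or range.

ROBOT

A 6-joint arm with a two-finger parallel gripper is mounted at the origin on a cart in front of the work surface, level with it; the furniture and walls round the work are solid. World frame = base frame: x ahead of the robot, y to its left, z up, the work surface at z = 0. Lengths are in m, angles in rad, forces in N, time in s.
With the tool pointing down it reaches from about 0.375 to 0.9 m from the base axis. Payload 3.1 kg.
Tool frame: the origin (TCP) lies midway between the tips of the shut fingers; the grasp point (between the pads) lies 19 mm behind it; z points along the fingers, y is the direction in which the jaws open and shut (so a half turn about z gives the same grasp; the last joint's range is limited). The gripper opens to 85 mm and grips with 20 to 120 N. Pads are 22 mm wide; open, the fingers measure 114 mm over their backs; the gripper's body (76 mm by 85 mm) begins 54 mm behind the grasp point. The pads swing forward as they close: fully open they stand 13 mm farther back than shut.
Start: joints at [-1.496, 0.527, 1.433, -0, 1.181, -0.178], TCP at [0.156, -0.605, 0.206] pointing down, gripper open.
Joint ranges: [-3.08, 3.08], [-0.75, 2.2], [0.22, 2.44], [-1.43, 4.57], [0, 2.65], [-2.85, 2.85]. Speed limits (rad/s): [2.79, 2.79, 3.14, 3.14, 3.14, 3.14].

INTERFACE

Orientations are given as a unit quaternion [x, y, z, w].
In Python, from station import manip gives the robot as it stands. The module is installed in compiled form; this text tells all that it offers.
- The arm moves only by the tool drive_tool, never from a script. Its argument "deltas" is one flat list of numbers, 4 for each row, row after row: the shift along the tool's x, y, z in cm, then the turn about the tool's z in degrees. A call has 1 to 12 rows; each row is the pose to reach, as a shift and turn from the pose measured when the call began, along the tool's axes at that moment; what a row does not reach only later rows make up. A row lasts 1/10 s, in which the tool goes at most 50 mm and 8.59 degrees, less where a joint would pass 70% of its speed; a pose out of reach is approached as far as the arm can. A call with a gripper value outside its range is refused whole. "hand" is the finger opening in cm, from 0 to 8.54, set as the call begins (left out, the last holds). The fingers move at their own pace and stop on an object; "squeeze" is the grip in N (left out, the last holds). Time passes only in rows, so rows that repeat a pose let the fingers close. It gives the time, the measured TCP pose, the force and the opening at its end, in the units of the state.
- manip.sense(): the state, without advancing time (a new reading comes with each control period).
- manip.snapshot(name): name is "scene" or "top" or "wrist"; returns a dict with "frame" (400x640x3 uint8, red, green, blue), "depth" (400x640 float32, m along the optical axis (not along the pixel's ray), 0 where there is no reading), "fx", "fy", "cx", "cy" (pixels), "R" (3x3) and "t" (3): a world point X has camera coordinates R X + t. Camera axes: x right, y down, z forward; pixel columns grow to the right and rows downward; lengths in m; the calibration is good to about 2 mm. The wrist camera is an equidistant fisheye: a pixel r from the principal point sees the ray r / f radians off the axis. A picture is of the moment at which its call begins.
- manip.sign_off(): hands the job in, once; it reports no verdict.
The state is a dict: "t": time; "q": joint angles; "qd": joint speeds; "tau": joint torques, N m; "tcp_pos": TCP position; "tool_rot": TCP orientation; "force": force on the tool from outside, world axes, zero at the start; "ft_torque": the same for the moment, N m; "finger_gap": opening from 0.0 (shut) to 1.0 (fully open).
Only numpy, scipy, OpenCV 4.12 (cv2) and the standard library are available. Lean on these libraries where they do the work, as an engineer would, in place of code of your own. Each camera call takes 0.05 s, during which the arm holds its last target.

## Working session

There is one attempt and no reset: what is moved stays moved. The work goes in short steps, Python scripts to look and compute and a tool call to move; the robot and the scene stay as the last step left them, time stands still between calls to the robot, and variables do not carry over. Pictures are saved under pics/ and viewed, and the job is handed in when it is done.

Besides the shell and the picture viewer there is one more tool, called after "Request:" in YAML: its name, and indented under it one key for each argument. drive_tool: Moves the arm, as the interface text tells. Its arguments: {"type":"object","properties":{"deltas":{"type":"array"},"hand":{"type":"number"},"squeeze":{"type":"number"}},"required":["deltas"]}

```bash
mkdir -p pics; ls
python3 - <<'E'
from station import manip
import cv2,numpy as np
s=manip.sense();print({k:np.round(v,3).tolist() for k,v in s.items()})
for n in("scene","top","wrist"):
    d=manip.snapshot(n);cv2.imwrite(f"pics/{n}0.png",d["frame"][:,:,::-1]);np.savez(f"{n}0.npz",**d)
    print(n,d["fx"],d["fy"],d["cx"],d["cy"],(-d["R"].T@d["t"]).round(3),d["R"].round(3).tolist())
E
```

```text
pics
{'t': 0.0, 'q': [-1.497, 0.529, 1.434, 0.0, 1.181, -0.179], 'qd': [-0.001, -0.0, 0.001, 0.0, -0.001, 0.001], 'tau': [-0.001, -44.235, -17.803, -0.0, 0.008, 0.0], 'tcp_pos': [0.156, -0.604, 0.205], 'tool_rot': [0.992, 0.126, 0.0, -0.001], 'force': [0.072, 0.027, -0.603], 'ft_torque': [0.005, -0.004, 0.009], 'finger_gap': 0.999}
scene 468.39563376963594 468.39563376963594 311.23523480139 196.10357513924257 [-0.385 -0.44   0.915] [[0.502, -0.865, 0.017], [-0.545, -0.332, -0.77], [0.671, 0.377, -0.638]]
top 405.87948501714567 405.87948501714567 324.5905842395548 195.70610634475221 [0.39  0.042 1.016] [[-0.028, -1.0, 0.006], [-0.994, 0.027, -0.106], [0.105, -0.009, -0.994]]
wrist 309.70691628693146 309.70691628693146 320.20937932164617 196.44399037699506 [ 0.22  -0.588  0.374] [[0.25, -0.968, -0.001], [-0.934, -0.242, 0.262], [-0.254, -0.065, -0.965]]
```

View pics/scene0.png

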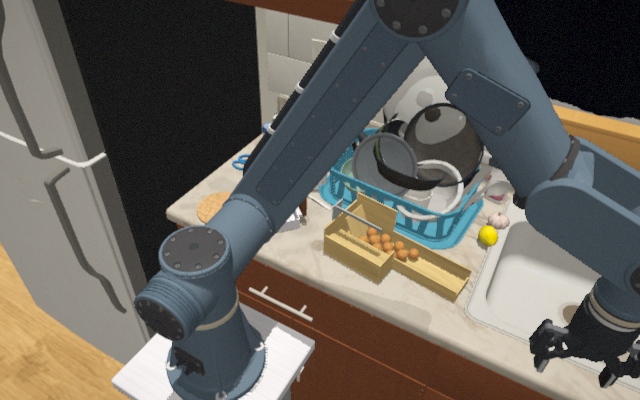

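View pics/top0.png

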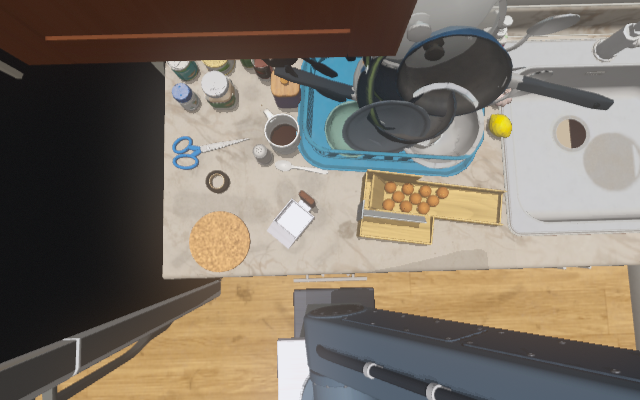

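View pics/wrist0.png

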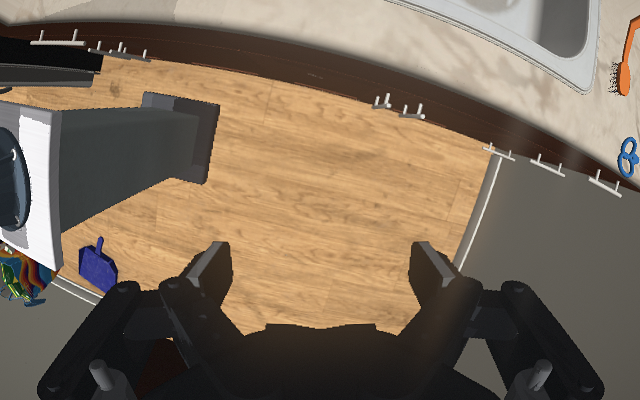

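```bash
cat > h.py <<'E'
import numpy as np,cv2
from scipy.spatial.transform import Rotation as Ro
def load(n): return dict(np.load(n,allow_pickle=True))
def cloud(d):
    v,u=np.mgrid[0:400,0:640]; z=d["depth"]
    P=np.stack([(u-d["cx"])/d["fx"]*z,(v-d["cy"])/d["fy"]*z,z],-1)
    return (P-d["t"])@d["R"]
def ray(d,u,v,h,fish=False):
    u,v=np.atleast_1d(u).astype(float),np.atleast_1d(v).astype(float)
    x=(u-d["cx"])/d["fx"];y=(v-d["cy"])/d["fy"]
    if fish:
        r=np.hypot(x,y)+1e-12; c=np.stack([np.sin(r)*x/r,np.sin(r)*y/r,np.cos(r)],-1)
    else: c=np.stack([x,y,np.ones_like(x)],-1)
    w=c@d["R"]; o=-d["R"].T@d["t"]
    return o+w*((h-o[2])/w[:,2])[:,None]
def proj(d,X,fish=False):
    c=np.atleast_2d(X)@d["R"].T+d["t"]
    if fish:
        rr=np.hypot(c[:,0],c[:,1])+1e-12; th=np.arctan2(rr,c[:,2]); x=c[:,0]/rr*th;y=c[:,1]/rr*th
    else: x=c[:,0]/c[:,2];y=c[:,1]/c[:,2]
    return np.stack([d["fx"]*x+d["cx"],d["fy"]*y+d["cy"]],-1)
def crop(d,name,u0,v0,u1,v1,s):
    im=d["frame"][v0:v1,u0:u1,::-1]; cv2.imwrite(name,cv2.resize(im,None,fx=s,fy=s,interpolation=cv2.INTER_CUBIC))
E
python3 - <<'E'
from h import *
d=load("top0.npz"); crop(d,"pics/t1.png",180,160,510,280,2.4)
P=cloud(d); 
for r in (180,190,205,215,225,235):
    print(r,[(u,*(P[r,u]*1000).astype(int)) for u in range(355,510,6)])
E
```

```text
180 [(355, np.int64(535), np.int64(-44), np.int64(2)), (361, np.int64(535), np.int64(-59), np.int64(1)), (367, np.int64(534), np.int64(-74), np.int64(5)), (373, np.int64(522), np.int64(-79), np.int64(87)), (379, np.int64(527), np.int64(-98), np.int64(48)), (385, np.int64(532), np.int64(-119), np.int64(8)), (391, np.int64(530), np.int64(-132), np.int64(21)), (397, np.int64(528), np.int64(-145), np.int64(32)), (403, np.int64(526), np.int64(-158), np.int64(39)), (409, np.int64(524), np.int64(-169), np.int64(53)), (415, np.int64(523), np.int64(-182), np.int64(61)), (421, np.int64(531), np.int64(-211), np.int64(0)), (427, np.int64(530), np.int64(-226), np.int64(3)), (433, np.int64(530), np.int64(-241), np.int64(2)), (439, np.int64(530), np.int64(-257), np.int64(0)), (445, np.int64(529), np.int64(-271), np.int64(4)), (451, np.int64(528), np.int64(-286), np.int64(3)), (457, np.int64(528), np.int64(-301), np.int64(4)), (463, np.int64(527), np.int64(-317), np.int64(3)), (469, np.int64(527), np.int64(-333), np.int64(1)), (475, np.int64(526), np.int64(-346), np.int64(5)), (481, np.int64(526), n
[... 6241 characters left out ...]
392), np.int64(-205), np.int64(53)), (433, np.int64(392), np.int64(-234), np.int64(1)), (439, np.int64(391), np.int64(-249), np.int64(1)), (445, np.int64(391), np.int64(-265), np.int64(-2)), (451, np.int64(390), np.int64(-278), np.int64(2)), (457, np.int64(390), np.int64(-293), np.int64(3)), (463, np.int64(389), np.int64(-309), np.int64(0)), (469, np.int64(389), np.int64(-323), np.int64(3)), (475, np.int64(389), np.int64(-339), np.int64(1)), (481, np.int64(388), np.int64(-353), np.int64(1)), (487, np.int64(388), np.int64(-369), np.int64(0)), (493, np.int64(387), np.int64(-383), np.int64(2)), (499, np.int64(387), np.int64(-399), np.int64(1)), (505, np.int64(387), np.int64(-415), np.int64(0))]
```

View pics/t1.png

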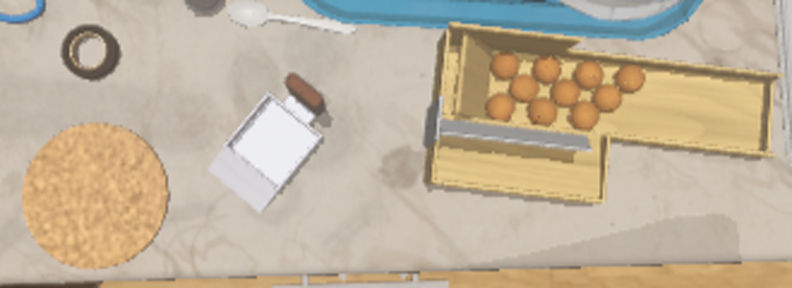

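Run:
```python
from h import *
d=load("top0.npz"); P=cloud(d)
# channel walls (near half): points above 15 mm
m=(P[...,2]>.025)&(P[...,1]<-.27)&(P[...,1]>-.375)&(P[...,0]>.4)&(P[...,0]<.53)
Q=P[m]; up=Q[Q[:,0]>.47]; lo=Q[Q[:,0]<.47]
for n,q in(("up",up),("lo",lo)):
    if len(q)>3: print(n,len(q),np.polyfit(q[:,1],q[:,0],1),q[:,2].mean(),np.ptp(q[:,0]),q.mean(0))
# bar top
m=(P[...,2]>.11)&(P[...,1]<-.04)&(P[...,1]>-.2)&(P[...,0]>.42)&(P[...,0]<.46)
b=P[m];print("bar",len(b),b.min(0),b.max(0),np.polyfit(b[:,1],b[:,0],1))
# trivet, by colour
hsv=cv2.cvtColor(d["frame"],cv2.COLOR_RGB2HSV)
roi=np.zeros((400,640),np.uint8);roi[200:280,180:260]=1
mk=((hsv[...,0]>8)&(hsv[...,0]<22)&(hsv[...,1]>80)).astype(np.uint8)*roi
c=max(cv2.findContours(mk,0,1)[0],key=cv2.contourArea);e=cv2.fitEllipse(c);print(e)
print("trivet",ray(d,*e[0],.008), ray(d,[e[0][0]-e[1][0]/2],[e[0][1]],.008))
# scoop
m=(P[...,2]>.1)&(P[...,1]>-.02)&(P[...,1]<.12)&(P[...,0]<.55)&(P[...,0]>.4)
g=P[m];print("grip",len(g),g.mean(0));
vs,us=np.where(m); print(us.min(),us.max(),vs.min(),vs.max()); print(ray(d,us.mean(),vs.mean(),.126)); print(cv2.minAreaRect(ray(d,us,vs,.126)[:,:2].astype(np.float32)*1000))
# nuts
mk=((hsv[...,0]>6)&(hsv[...,0]<16)&(hsv[...,1]>130)).astype(np.uint8); mk[:175]=0;mk[220:]=0;mk[:,:375]=0;mk[:,460:]=0
dt=cv2.distanceTransform(mk,2,5); pk=(dt==cv2.dilate(dt,np.ones((9,9))))&(dt>3)
v,u=np.where(pk);print(ray(d,u,v,.019).round(3))
cl=cv2.connectedComponentsWithStats(mk);print(len(cl[2]))
```

```text
up 133 [0.13962546 0.54873917] 0.041585198123101984 0.01868733283834162 [ 0.50370048 -0.32256788  0.0415852 ]
lo 97 [0.14502132 0.47028472] 0.03753252210876853 0.017277768519699588 [ 0.42355223 -0.32224564  0.03753252]
bar 452 [ 0.42022825 -0.18548138  0.11268115] [ 0.45897229 -0.04267719  0.14108593] [0.14189692 0.45292819]
((219.13864135742188, 241.2819061279297), (58.96895217895508, 60.607521057128906), 47.739410400390625)
trivet [[0.39145078 0.29605968 0.008     ]] [[0.39348663 0.36855867 0.008     ]]
grip 122 [0.48211854 0.07440694 0.12566782]
299 314 190 205
[[0.48209431 0.07439437 0.126     ]]
((482.3396301269531, 74.64340209960938), (39.64188003540039, 14.9630765914917), 48.597373962402344)
[[ 0.513 -0.124  0.019]
 [ 0.511 -0.124  0.019]
 [ 0.508 -0.129  0.019]
 [ 0.476 -0.227  0.019]
 [ 0.476 -0.12   0.019]
 [ 0.468 -0.16   0.019]]
5
```

Run:
```python
from h import *
for n in("top0.npz","scene0.npz"):
    d=load(n); P=cloud(d)[d["depth"]>0]
    P=P[(P[:,2]<.6)]
    for x in np.arange(.34,.7,.03):
        r=[]
        for y in np.arange(-.45,.4,.05):
            q=P[(abs(P[:,0]-x)<.015)&(abs(P[:,1]-y)<.025)]
            r.append(int(1000*q[:,2].max()) if len(q) else -1)
        print(round(x,2),r)
```

```text
0.34 [7, 6, 6, 6, 7, 6, 6, 8, 6, 6, 6, 7, 6, 7, 15, 13, 13]
0.37 [6, 7, 7, 6, 6, 68, 70, 7, 6, 6, 7, 20, 10, 12, 13, 14, 15]
0.4 [10, 42, 34, 6, 6, 69, 69, 69, 95, 6, 6, 38, 31, 13, 14, 15, 13]
0.43 [11, 41, 43, 42, 42, 138, 141, 140, 140, 8, 36, 38, 36, 10, 15, 14, 13]
0.46 [9, 27, 10, 11, 36, 40, 43, 125, 138, 7, 131, 118, 38, 6, 13, 14, 13]
0.49 [11, 49, 51, 50, 37, 39, 38, 88, 93, 6, 128, 130, 34, 6, 6, 5, 6]
0.52 [11, 8, 6, 50, 50, 118, 119, 118, 94, 5, 6, 6, 5, 6, 22, 23, 21]
0.55 [11, 7, 24, 124, 126, 126, 115, 119, 119, 24, 23, 6, 12, 6, 20, 23, 20]
0.58 [10, 8, 24, 138, 126, 186, 191, 192, 126, 128, 126, 24, 87, 91, 6, 22, 13]
0.61 [10, 8, 124, 154, 177, 184, 190, 209, 599, 599, 599, 599, 599, 599, 599, 599, 599]
0.64 [277, 259, -1, 168, 172, 217, 249, 256, 250, 575, 596, 593, 598, 594, 599, 599, 592]
0.67 [274, 266, 259, 217, 167, 144, 168, 251, 254, 128, 126, 125, 94, 5, 6, 7, 7]
0.34 [2, 3, 2, 2, 3, 2, 2, 2, 2, 2, 1, 1, -1, -1, -1, 10, 9]
0.37 [3, 3, 1, 2, 1, 66, 66, 65, 22, 2, 2, 1, -1, -1, -1, 10, 9]
0.4 [6, 38, 38, 2, 2, 66, 54, 64, 91, 1, 1, 29, -1, -1, -1, 9, 10]
0.43 [6, 33, 36, 38, 38, 135, 135, 135, 135, 2, 32, 33, -1, -1, -1, 8, 9]
0.46 [6, 23, 6, 6, 31, 33, 37, 82, 133, 1, 88, 32, -1, -1, -1, 7, 10]
0.49 [6, 44, 47, 46, 42, 33, 36, 82, 89, 1, 28, 46, -1, -1, -1, -1, 1]
0.52 [7, 3, -1, 46, 45, 113, 115, 114, 90, 0, 1, 0, -1, -1, -1, -1, 0]
0.55 [6, 2, 19, 120, 122, 122, 121, 114, 115, 18, 17, 8, -1, -1, -1, -1, 3]
0.58 [5, 3, 19, 136, 118, 181, 188, 189, 122, 122, 120, 17, -1, -1, -1, -1, 8]
0.61 [7, 22, 122, 151, 175, 186, 181, 215, 194, 580, 580, 572, 564, 556, 547, 539, 531]
0.64 [45, 51, 123, 171, 167, 216, 248, 249, 243, 208, 112, 41, -1, -1, -1, -1, -1]
0.67 [43, 240, 253, 202, 173, 141, 76, 243, 253, 117, 89, 40, -1, -1, -1, -1, -1]
```

Request:
drive_tool:
  deltas: [2,-2,-0.2,0,5,-5,-0.5,0,8.5,-8.5,-0.8,0,12,-12,-1,0,15.5,-15.5,-1.2,0,19,-19,-1.5,0,22.5,-22.5,-1.5,0,26,-26,-1.5,0,28.5,-28.5,-1.5,0,29.8,-30,-1.5,0,29.8,-30,-1.5,0,29.8,-30,-1.5,0]
  hand: 8.54

```text
t: 1.35
tcp_pos: [0.3699, -0.2396, 0.2213]
tool_rot: [0.992, 0.127, -0.0, -0.001]
force: [-0.8, -0.7, 0.6]
finger_gap: 1.0
```

Run:
```python
from station import manip
from h import *
s=manip.sense();print({k:np.round(s[k],3).tolist() for k in("t","q","tcp_pos","tool_rot")})
d=manip.snapshot("wrist");np.savez("wrist1.npz",**d);crop(d,"pics/w1.png",0,0,640,400,1.25)
d=manip.snapshot("top");np.savez("top1.npz",**d)
```

```text
{'t': 1.35, 'q': [-0.83, 0.258, 1.855, 0.001, 1.03, 0.486], 'tcp_pos': [0.37, -0.24, 0.221], 'tool_rot': [0.992, 0.127, -0.0, -0.001]}
```

View pics/w1.png

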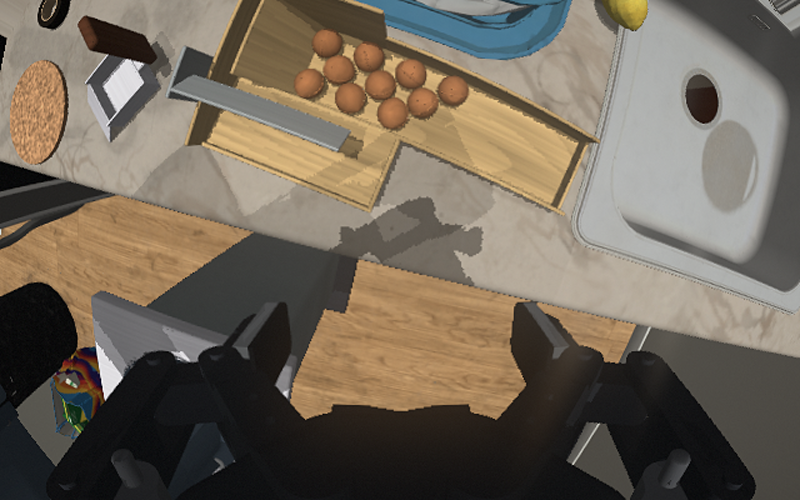

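Run:
```python
from h import *
d=load("wrist1.npz");crop(d,"pics/w1b.png",290,20,490,170,4);crop(d,"pics/w1c.png",130,0,330,150,4)
```

```text
(no output)
```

View pics/w1b.png

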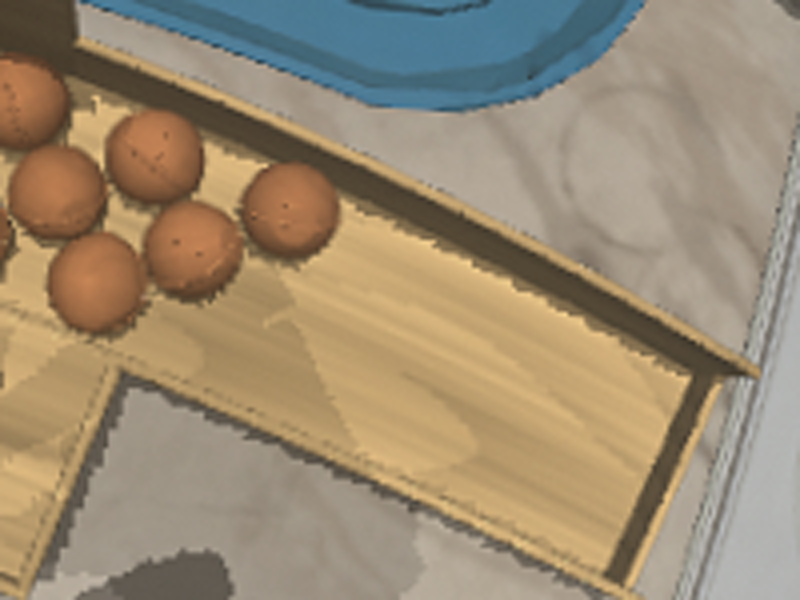

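View pics/w1c.png

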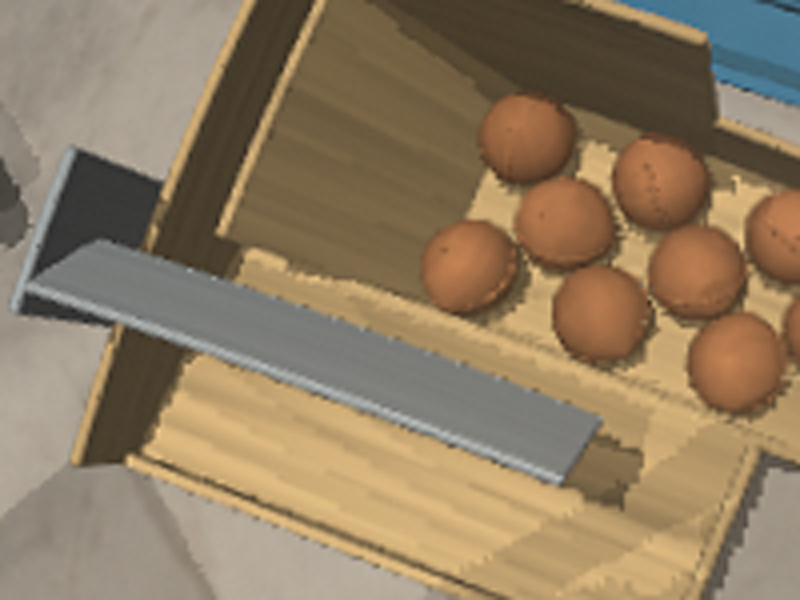

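```bash
cat >> h.py <<'E'
def fcloud(d):
    v,u=np.mgrid[0:400,0:640].astype(float)
    x=(u-d["cx"])/d["fx"];y=(v-d["cy"])/d["fy"]; r=np.hypot(x,y)+1e-12
    c=np.stack([np.sin(r)*x/r,np.sin(r)*y/r,np.cos(r)],-1); c*= (d["depth"]/np.maximum(c[...,2],.05))[...,None]
    return (c-d["t"])@d["R"]
E
python3 - <<'E'
from h import *
d=load("wrist1.npz");P=fcloud(d); M=P.reshape(-1,3)
M=M[(M[:,2]<.3)&(M[:,2]>-.05)]
th=np.deg2rad(90)-np.arctan(.142)
for it in range(3):
    ex=np.array([np.cos(th),np.sin(th)]);ey=np.array([-ex[1],ex[0]])
    o=np.array([.4635,-.322])
    B=np.c_[(M[:,:2]-o)@ex,(M[:,:2]-o)@ey,M[:,2]]
    s=[]
    for lo,hi,zl in((-.05,-.03,.041),(.03,.05,.034)):
        q=B[(B[:,1]>lo)&(B[:,1]<hi)&(B[:,2]>zl)&(abs(B[:,0])<.05)]
        p=np.polyfit(q[:,0],q[:,1],1);s.append(p[0]);print(len(q),p,q[:,1].min(),q[:,1].max(),q[:,2].max(), np.percentile(q[:,2],50))
    th+=np.mean(s)
    print(np.rad2deg(th))
# near wall
q=B[(abs(B[:,1])<.03)&(B[:,0]<-.05)&(B[:,0]>-.1)&(B[:,2]>.018)];print("near",len(q),q[:,0].mean(),q[:,0].min(),q[:,0].max(),q[:,2].max(),np.polyfit(q[:,1],q[:,0],1))
# floor
q=B[(abs(B[:,1])<.03)&(abs(B[:,0])<.04)];print("floor z",np.median(q[:,2]),q[:,2].std())
# tall walls
x=.3+0*0
q=B[(B[:,1]>-.06)&(B[:,1]<-.02)&(B[:,2]>.105)];print("tall",len(q),q.min(0),q.max(0))
q=B[(B[:,1]<.09)&(B[:,1]>.02)&(B[:,2]>.1)&(B[:,0]>.1)];print("bar",len(q),q.min(0),q.max(0))
q=q[(q[:,0]<.2)];e=q[q[:,2]<.115];print("edge y,z",e.mean(0),np.polyfit(q[:,2],q[:,1],1),q[:,2].min(),q[:,2].max())
q=B[(B[:,1]<.03)&(B[:,1]>-.03)&(B[:,0]>.19)&(B[:,2]>.035)&(B[:,2]<.12)&(B[:,0]<.34)]
q=q[q[:,0]>.25];print("plate",len(q),np.polyfit(q[:,2],q[:,0],1))
q=B[(abs(B[:,1])<.03)&(B[:,0]>.3)&(B[:,2]>.08)&(B[:,2]<.1)];print("far",len(q),q[:,0].min(),q[:,0].max())
E
```

```text
334 [-0.00492749 -0.03922778] -0.04226755040033178 -0.03677996086656205 0.048373701239200664 0.045305032782640635
286 [-0.00422219  0.0402213 ] 0.03754859763088371 0.04311387972830067 0.04134633921807526 0.03870801038298635
81.65591300702705
334 [ 0.00025368 -0.03922594] -0.042350227229771185 -0.03684907822968473 0.048373701239200664 0.04530685267226886
287 [0.00031864 0.04022055] 0.03761303106858987 0.042942235031012944 0.04134633921807526 0.038709189240370666
81.67230882101491
334 [-3.19137077e-05 -3.92259412e-02] -0.0423379229400251 -0.03685066113036116 0.048373701239200664 0.04530685267226886
287 [3.29908636e-05 4.02205454e-02] 0.0376253273835007 0.042952997977602894 0.04134633921807526 0.038709189240370666
81.67233967925822
near 183 -0.07704889944382659 -0.08069978408661717 -0.07439989554424511 0.024552956874135896 [-0.00437164 -0.07704654]
floor z 0.004933811481286803 0.00079472207725422
tall 249 [ 0.14179957 -0.04204736  0.10505229] [ 0.18532355 -0.03690254  0.11711509]
bar 3975 [0.12883099 0.02350386 0.10010286] [0.41131364 0.07111027 0.1383616 ]
edge y,z [0.16445302 0.04939838 0.1142841 ] [ 0.64174209 -0.02431293] 0.11253217069493769 0.1383612280917768
plate 863 [0.02816344 0.261053  ]
far 45 0.395248575996287 0.4072680620932793
```

Request:
drive_tool:
  deltas: [0.7,-1.2,-1,0,2,-3.5,-2,-4,4,-6.8,-3,-8,6,-10.2,-3,-12,8,-13.6,-3,-16,10,-17,-3,-20,12,-20.4,-3,-24,13.8,-23.4,-3,-28,14.6,-24.8,-3,-32,14.6,-24.8,-3,-34,14.6,-24.8,-3,-34]

```text
t: 2.55
tcp_pos: [0.4493, 0.0364, 0.2521]
tool_rot: [0.912, 0.41, 0.0, -0.0]
force: [0.1, 0.4, -0.4]
finger_gap: 0.999
```

Run:
```python
from station import manip
from h import *
s=manip.sense();print({k:np.round(s[k],4).tolist() for k in("t","q","tcp_pos","tool_rot")})
d=manip.snapshot("wrist");np.savez("wrist2.npz",**d);crop(d,"pics/w2.png",0,0,640,400,1.25)
```

```text
{'t': 2.55, 'q': [-0.1687, 0.2293, 1.7915, 0.0013, 1.1206, 0.5559], 'tcp_pos': [0.4493, 0.0364, 0.2521], 'tool_rot': [0.9119, 0.4103, 0.0004, -0.0004]}
```

View pics/w2.png

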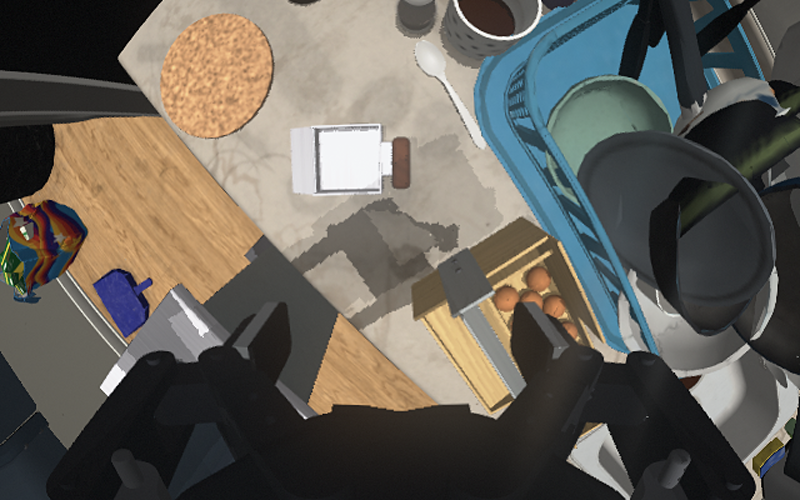

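Run:
```python
from h import *
d=load("wrist2.npz");P=fcloud(d);M=P.reshape(-1,3)
g0=np.array([.482,.0745]); th=np.deg2rad(138.45)
m=(np.hypot(*(M[:,:2]-g0).T)<.15)&(M[:,2]>-.02)&(M[:,2]<.2); M=M[m]
for it in range(3):
    ex=np.array([np.cos(th),np.sin(th)]);ey=np.array([-ex[1],ex[0]])
    B=np.c_[(M[:,:2]-g0)@ex,(M[:,:2]-g0)@ey,M[:,2]]
    g=B[(B[:,2]>.115)&(abs(B[:,0])<.03)]
    r=B[(B[:,2]>.029)&(B[:,2]<.06)&(B[:,0]>.022)&(B[:,0]<.085)&(abs(B[:,1])>.025)]
    sl=[]
    for sgn in(1,-1):
        q=r[(r[:,1]*sgn>0)];p=np.polyfit(q[:,0],q[:,1],1);sl.append(p[0]);print(sgn,len(q),p,np.percentile(q[:,1],[2,50,98]),q[:,2].max())
    th+=np.mean(sl); print(np.rad2deg(th))
print("grip",len(g),g.min(0),g.max(0),g.mean(0),np.median(g[:,2]))
b=B[(B[:,2]>.028)&(B[:,2]<.045)&(B[:,0]>.01)&(B[:,0]<.03)&(abs(B[:,1])<.04)];print("back",np.percentile(b[:,0],[1,50,99]))
c=P.reshape(-1,3);
# trivet
c=c[(c[:,1]>.15)&(c[:,0]<.55)&(c[:,0]>.3)&(c[:,1]<.45)]
t=c[(c[:,2]>.0055)&(c[:,2]<.012)];print("trivet",np.percentile(t,[.5,99.5],axis=0), t[:,:2].mean(0))
hsv=cv2.cvtColor(d["frame"],cv2.COLOR_RGB2HSV);mk=((hsv[...,0]>8)&(hsv[...,0]<20)&(hsv[...,1]>90)).astype(np.uint8);mk[120:]=0;mk[:,:120]=0;mk[:,230:]=0
cc=max(cv2.findContours(mk,0,1)[0],key=cv2.contourArea)[:,0];w=ray(d,cc[:,0],cc[:,1],.008,True)
print("trivet",cv2.minEnclosingCircle((w[:,:2]*1000).astype(np.float32)))
print(np.median(P.reshape(-1,3)[(abs(P[...,0]-.42)<.02).ravel()&(abs(P[...,1]-.2)<.02).ravel()][:,2]))
```

```text
1 112 [0.00068257 0.0345786 ] [0.03309403 0.03448355 0.03582296] 0.03646953425258688
-1 118 [ 0.00158321 -0.03340833] [-0.03470997 -0.03337697 -0.03210404] 0.035999409526195174
138.51491006359527
1 112 [-0.00044819  0.03457848] [0.03306025 0.0344394  0.03578997] 0.03646953425258688
-1 117 [-0.00034342 -0.03335767] [-0.03475636 -0.03342128 -0.03213761] 0.035999409526195174
138.49223220903272
1 112 [-5.31288263e-05  3.45785189e-02] [0.03307206 0.03445483 0.0358015 ] 0.03646953425258688
-1 117 [ 5.16070346e-05 -3.33576236e-02] [-0.03473714 -0.03340734 -0.0321263 ] 0.035999409526195174
138.4921886129117
grip 574 [-0.00693286 -0.02033981  0.12188153] [0.00649325 0.01914085 0.12920419] [-0.0005919  -0.00021162  0.12649   ] 0.12661379106560955
back [0.01097673 0.01844248 0.02882269]
trivet [[0.32053092 0.15692276 0.00618401]
 [0.46554496 0.36628568 0.01119684]] [0.39466818 0.2894771 ]
trivet ((392.37518310546875, 295.0481262207031), 75.10538482666016)
0.0007129681799534632
```

Request:
drive_tool:
  deltas: [1.5,0,0,0,3.5,0,1,0,4.97,0,3.5,0,4.97,-0.05,7,0,4.97,-0.05,10,0,4.97,-0.05,12.8,0,4.97,-0.05,15,0,4.97,-0.05,16.2,0,4.97,-0.05,16.6,0,4.97,-0.05,16.6,0,4.97,-0.05,16.6,0]

```text
t: 3.7
tcp_pos: [0.4829, 0.0737, 0.0866]
tool_rot: [0.912, 0.409, 0.001, -0.0]
force: [-0.1, 0.4, -0.5]
finger_gap: 1.002
```

Run:
```python
from station import manip
from h import *
s=manip.sense();print({k:np.round(s[k],4).tolist() for k in("t","q","tcp_pos","tool_rot","force")})
d=manip.snapshot("wrist");np.savez("wrist3.npz",**d);crop(d,"pics/w3.png",0,0,640,400,1.25)
```

```text
{'t': 3.7, 'q': [-0.0787, 0.5413, 1.8815, 0.0018, 0.717, 0.6472], 'tcp_pos': [0.4829, 0.0737, 0.0866], 'tool_rot': [0.9124, 0.4094, 0.0011, -0.0001], 'force': [-0.0929, 0.4205, -0.4897]}
```

View pics/w3.png

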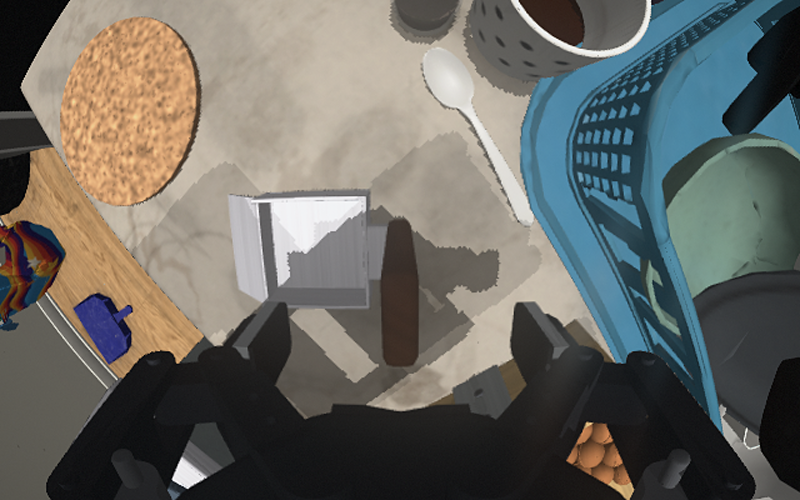

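Request:
drive_tool:
  deltas: [0,0,0,0,0,0,0,0,0,0,0,0,0,0,0,0,0,0,0,0,0,0,0,0,0,0,0,0,0,0,0,0]
  hand: 0.5
  squeeze: 90

```text
t: 4.55
tcp_pos: [0.4831, 0.0736, 0.0872]
tool_rot: [0.912, 0.41, 0.001, 0.0]
force: [-0.0, -0.4, 5.1]
finger_gap: 0.135
```

Run:
```python
from station import manip
from h import *
s=manip.sense();print({k:np.round(s[k],4).tolist() for k in("t","q","tcp_pos","tool_rot","force","ft_torque","finger_gap")})
d=manip.snapshot("wrist");np.savez("wrist4.npz",**d);crop(d,"pics/w4.png",0,0,640,400,1.25)
```

```text
{'t': 4.55, 'q': [-0.0787, 0.5401, 1.8814, 0.0015, 0.7174, 0.647], 'tcp_pos': [0.4831, 0.0736, 0.0872], 'tool_rot': [0.9123, 0.4096, 0.0014, 0.0002], 'force': [-0.0387, -0.4168, 5.0509], 'ft_torque': [0.0074, 0.2524, -0.0255], 'finger_gap': 0.135}
```

View pics/w4.png

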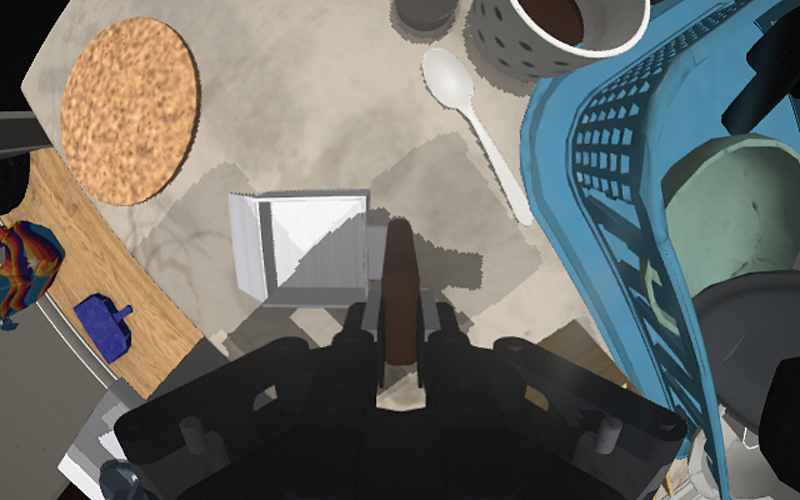

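```bash
cat > sc.py <<'E'
from h import *
def scoop(fn,tcp,q):
    """scoop rim in the tool frame, axes: X=-tool y (scoop x), Y=-tool x, Z=up along -tool z"""
    d=load(fn);P=fcloud(d).reshape(-1,3)
    B=(P-tcp)@Ro.from_quat(q).as_matrix(); B=np.c_[-B[:,1],-B[:,0],-B[:,2]]
    return d,B
def rim(B,z0=-.0872+.0335):
    r=B[(abs(B[:,2]-z0)<.007)&(B[:,0]>.024)&(B[:,0]<.085)&(abs(B[:,1])>.025)&(abs(B[:,1])<.045)]
    for s in(1,-1):
        q=r[r[:,1]*s>0]; q=q[q[:,2]>z0-.004]; 
        if len(q)<9: print(s,len(q));continue
        p=np.polyfit(q[:,0]-.054,q[:,1],1);pz=np.polyfit(q[:,0]-.054,q[:,2],1);print("side",s,len(q),"slope %.4f y %.4f"%tuple(p),np.percentile(q[:,1],[3,97]).round(4),"z slope %.4f z %.4f"%tuple(pz))
E
python3 - <<'E'
from sc import *
d,B=scoop("wrist4.npz",[.4831,.0736,.0872],[.9123,.4096,.0014,.0002]); rim(B)
b=B[(B[:,2]>-.0872+.028)&(B[:,2]<-.0872+.04)&(B[:,0]>.01)&(B[:,0]<.03)&(abs(B[:,1])<.033)];print("back",len(b),np.percentile(b[:,0],[2,50,98]))
d,B=scoop("wrist1.npz",np.array([.4839,-.1795,.004]),[0,0,0,1])
# nuts in bin frame
d=load("wrist1.npz");P=fcloud(d);th=np.deg2rad(81.67);ex=np.array([np.cos(th),np.sin(th)]);ey=np.array([-ex[1],ex[0]])
hsv=cv2.cvtColor(d["frame"],cv2.COLOR_RGB2HSV);mk=((hsv[...,0]>5)&(hsv[...,0]<15)&(hsv[...,1]>140)).astype(np.uint8)
mk[120:]=0;mk[:,:200]=0;mk[:,400:]=0
c=cv2.HoughCircles(cv2.medianBlur(mk*255,3),cv2.HOUGH_GRADIENT,1,14,param1=100,param2=7,minRadius=9,maxRadius=15)
w=ray(d,c[0,:,0],c[0,:,1],.019,True)[:,:2]-[.4839,-.1795]
print(np.c_[w@ex,w@ey].round(3)[np.argsort(w@ex)])
E
```

```text
side 1 348 slope 0.0059 y 0.0339 [0.0327 0.0357] z slope 0.0148 z -0.0539
side -1 300 slope 0.0024 y -0.0344 [-0.0355 -0.033 ] z slope -0.0003 z -0.0533
back 831 [0.01016034 0.01762813 0.02262407]
[[-0.054 -0.002]
 [-0.031 -0.021]
 [-0.031  0.021]
 [-0.009 -0.001]
 [ 0.009  0.019]
 [ 0.012 -0.022]
 [ 0.034  0.001]
 [ 0.056 -0.021]
 [ 0.056  0.022]]
```

Request:
drive_tool:
  deltas: [0,0,-1,0,0,0,-4,0,0,0,-8,0,0,0,-12,0,0,0,-15.5,0,0,0,-17,0,0,0,-17,0]

```text
t: 5.3
tcp_pos: [0.4841, 0.0734, 0.2599]
tool_rot: [0.912, 0.41, 0.004, 0.002]
force: [0.2, -0.3, -2.4]
finger_gap: 0.136
```

Run:
```python
from station import manip
from sc import *
s=manip.sense();print({k:np.round(s[k],4).tolist() for k in("t","q","tcp_pos","tool_rot","force","ft_torque","finger_gap")})
d=manip.snapshot("wrist");np.savez("wrist5.npz",**d);crop(d,"pics/w5.png",0,0,640,400,1.25)
d,B=scoop("wrist5.npz",s["tcp_pos"],s["tool_rot"]);rim(B)
```

```text
{'t': 5.3, 'q': [-0.0788, 0.2732, 1.7018, 0.0011, 1.1577, 0.6474], 'tcp_pos': [0.4841, 0.0734, 0.2599], 'tool_rot': [0.9122, 0.4096, 0.0042, 0.0017], 'force': [0.1974, -0.3156, -2.3516], 'ft_torque': [-0.1278, -0.0643, -0.0351], 'finger_gap': 0.1358}
side 1 298 slope 0.0035 y 0.0335 [0.0324 0.0347] z slope 0.0156 z -0.0543
side -1 293 slope -0.0026 y -0.0345 [-0.0357 -0.0333] z slope -0.0012 z -0.0533
```

View pics/w5.png

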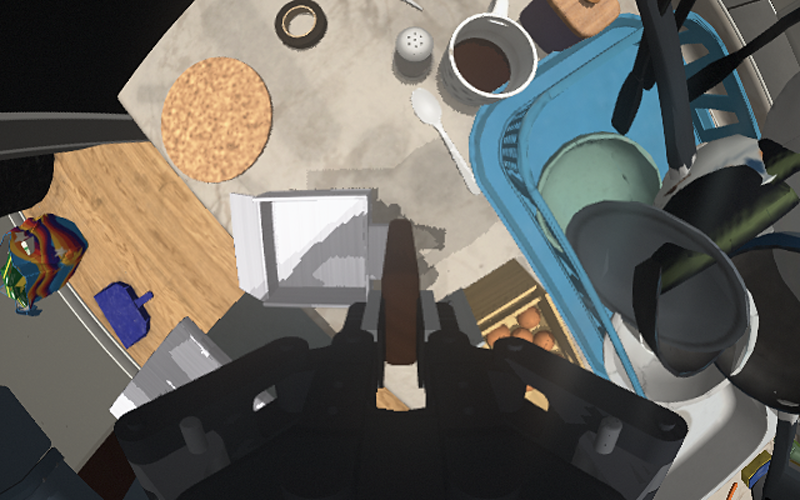

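Request:
drive_tool:
  deltas: [-1.1,0.9,0,2,-3.8,2.9,0,6,-7.6,5.8,0,11,-11.4,8.8,0,17,-15.1,11.7,0,23,-18.9,14.6,0,29,-22.7,17.5,0,35,-26.5,20.5,0,41,-30.3,23.4,0,47,-34,26.3,0,52,-36.7,28.4,0,55,-37.8,29.2,0,56.7]

```text
t: 6.55
tcp_pos: [0.4476, -0.4071, 0.255]
tool_rot: [0.997, -0.076, 0.001, -0.001]
force: [-0.3, 0.3, -1.8]
finger_gap: 0.135
```

Request:
drive_tool:
  deltas: [0,0,0,0,0,0,0,0]

```text
t: 6.75
tcp_pos: [0.4463, -0.4058, 0.253]
tool_rot: [0.997, -0.076, -0.0, -0.003]
force: [0.1, 0.3, -1.8]
finger_gap: 0.133
```

```bash
cat > st.py <<'E'
from station import manip
from sc import *
O=np.array([.4839,-.1795,.004]);YAW=81.67
def st(s=None):
    s=s or manip.sense(); th=np.deg2rad(YAW)
    ex=np.array([np.cos(th),np.sin(th),0]);ey=np.array([-ex[1],ex[0],0])
    R=Ro.from_quat(s["tool_rot"]).as_matrix(); w=s["tcp_pos"]-O
    a=np.rad2deg(np.arctan2(-R[1,1],-R[0,1]))
    print("t",round(s["t"],2),"bin TCP mm",(1e3*np.array([w@ex,w@ey,w[2]])).round(1),"pan x",round(1e3*(w@ex)+54.5,1),"under z(bin floor)",round(1e3*(s["tcp_pos"][2]-.0872-.004),1),"scoopyaw-bin",round(a-YAW,2),"tool z",R[:,2].round(4),"F",s["force"].round(1),"M",s["ft_torque"].round(2),"gap",round(s["finger_gap"],3))
    return s
E
python3 - <<'E'
from st import *
s=st();print(s["q"].round(2))
d=manip.snapshot("wrist");np.savez("wrist6.npz",**d);crop(d,"pics/w6.png",0,0,640,400,1.25)
d,B=scoop("wrist6.npz",s["tcp_pos"],s["tool_rot"]);rim(B)
E
```

```text
t 6.75 bin TCP mm [-229.4    4.4  249. ] pan x -174.9 under z(bin floor) 161.8 scoopyaw-bin -0.43 tool z [-5.0e-04  5.8e-03 -1.0e+00] F [ 0.1  0.3 -1.8] M [-0.09  0.05  0.04] gap 0.133
[-0.92  0.45  1.43  0.    1.26  0.8 ]
side 1 297 slope 0.0024 y 0.0333 [0.0323 0.0345] z slope 0.0079 z -0.0544
side -1 294 slope -0.0017 y -0.0347 [-0.0358 -0.0335] z slope -0.0021 z -0.0534
```

View pics/w6.png

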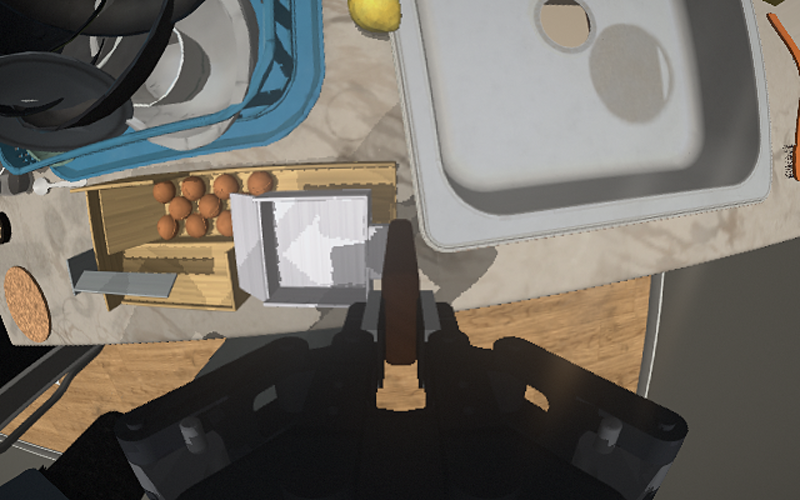

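Request:
drive_tool:
  deltas: [0.1,0,1,-0.4,0.37,-0.24,4,-0.4,0.37,-0.24,7.5,-0.4,0.37,-0.24,10.5,-0.4,0.37,-0.24,12.5,-0.4,0.37,-0.24,13,-0.4,0.37,-0.24,13,-0.4,0.37,-0.24,13,-0.4]

```text
t: 7.6
tcp_pos: [0.4516, -0.4027, 0.1247]
tool_rot: [0.997, -0.072, 0.001, -0.002]
force: [-0.1, 0.3, -1.5]
finger_gap: 0.138
```

Run:
```python
from st import *
s=st()
d=manip.snapshot("wrist");np.savez("wrist7.npz",**d);crop(d,"pics/w7.png",0,0,640,400,1.25)
d,B=scoop("wrist7.npz",s["tcp_pos"],s["tool_rot"]);rim(B)
```

```text
t 7.6 bin TCP mm [-225.5   -0.4  120.7] pan x -171.0 under z(bin floor) 33.5 scoopyaw-bin 0.11 tool z [ 0.0013  0.0039 -1.    ] F [-0.1  0.3 -1.5] M [-0.08 -0.01  0.02] gap 0.138
side 1 304 slope 0.0040 y 0.0333 [0.0324 0.0346] z slope 0.0088 z -0.0544
side -1 292 slope -0.0015 y -0.0346 [-0.0358 -0.0334] z slope -0.0055 z -0.0534
```

View pics/w7.png

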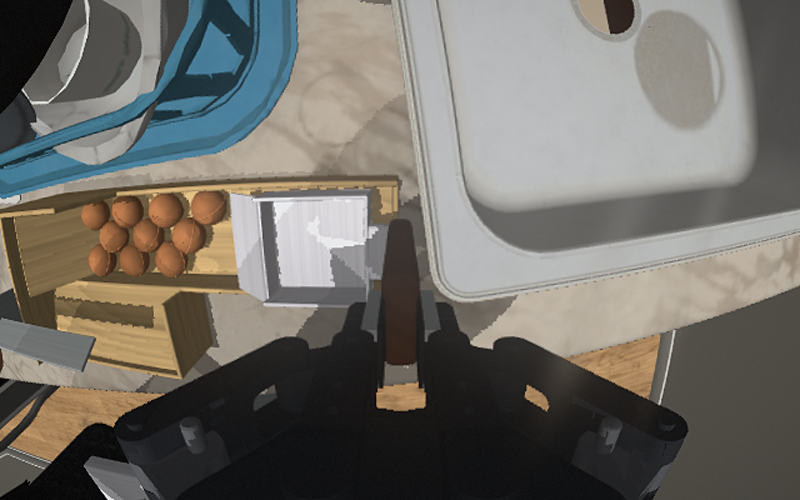

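```bash
cat >> st.py <<'E'
def walls(fn,s,x0,x1):
    d,B=scoop(fn,s["tcp_pos"],s["tool_rot"]); z=s["tcp_pos"][2]; r=[]
    for sg,h,dz in((-1,.045,.004),(1,.038,.004)):
        q=B[(B[:,0]>x0)&(B[:,0]<x1)&(B[:,2]>h-z-dz)&(B[:,2]<h-z+dz)&(B[:,1]*sg>.025)&(B[:,1]*sg<.055)]
        if len(q)<9: print(sg,len(q)); continue
        p=np.polyfit(q[:,0]-.0545,q[:,1],1);print("wall",sg,len(q),"slope %.4f, y at pan %.4f"%tuple(p),np.percentile(q[:,1],[3,50,97]).round(4)); r.append(p)
    if len(r)==2: print("mid",(r[0]+r[1])/2)
E
python3 - <<'E'
from st import *
s=st(); walls("wrist7.npz",s,.01,.18);walls("wrist7.npz",s,.1,.18)
E
```

```text
t 7.65 bin TCP mm [-225.9   -0.5  121.1] pan x -171.4 under z(bin floor) 33.9 scoopyaw-bin 0.09 tool z [ 0.0018  0.0032 -1.    ] F [ 0.8 -1.4 -0.8] M [-0.12  0.03 -0.04] gap 0.134
wall -1 1108 slope -0.0094, y at pan -0.0374 [-0.0418 -0.0394 -0.0259]
wall 1 1018 slope 0.1059, y at pan 0.0298 [0.0255 0.0318 0.0478]
mid [ 0.04825475 -0.00384673]
wall -1 401 slope -0.0707, y at pan -0.0326 [-0.0418 -0.0396 -0.0265]
wall 1 374 slope 0.1044, y at pan 0.0306 [0.0344 0.0397 0.0517]
mid [ 0.01685991 -0.00100863]
```

```bash
sed -i 's/>.025)&(B\[:,1\]\*sg<.055)/>.0365)\&(B[:,1]*sg<.046)/' st.py
python3 - <<'E'
from st import *
s=st(); walls("wrist7.npz",s,.02,.165);walls("wrist7.npz",s,.11,.165)
E
```

```text
t 7.65 bin TCP mm [-225.9   -0.5  121.1] pan x -171.4 under z(bin floor) 33.9 scoopyaw-bin 0.09 tool z [ 0.0018  0.0032 -1.    ] F [ 0.8 -1.4 -0.8] M [-0.12  0.03 -0.04] gap 0.134
wall -1 710 slope 0.0010, y at pan -0.0401 [-0.0418 -0.0401 -0.0382]
wall 1 238 slope -0.0081, y at pan 0.0402 [0.0376 0.0393 0.0418]
mid [-3.57345342e-03  5.82474617e-05]
wall -1 225 slope 0.0003, y at pan -0.0400 [-0.0418 -0.04   -0.0382]
wall 1 238 slope -0.0081, y at pan 0.0402 [0.0376 0.0393 0.0418]
mid [-3.91750239e-03  8.72073629e-05]
```

Request:
drive_tool:
  deltas: [0,0,0.5,0,0,0,1.3,0,0,0,2.1,0,0,0,2.7,0,0,0,3.0,0,0,0,3.2,0,0,0,3.3,0,0,0,3.3,0]

```text
t: 8.45
tcp_pos: [0.4518, -0.403, 0.092]
tool_rot: [0.997, -0.072, 0.001, -0.002]
force: [0.9, 0.1, -1.8]
finger_gap: 0.136
```

Run:
```python
from st import *
s=st()
```

```text
t 8.45 bin TCP mm [-225.8   -0.6   88. ] pan x -171.3 under z(bin floor) 0.8 scoopyaw-bin 0.09 tool z [ 0.0018  0.0032 -1.    ] F [ 0.9  0.1 -1.8] M [-0.1  -0.02 -0.03] gap 0.136
```

Request:
drive_tool:
  deltas: [0,-0.5,0,0,0,-1.5,0,0,0,-2.5,0,0,0,-3.5,0,0,0,-4.5,0,0,0,-5.5,0,0,0,-6.5,0,0,0,-7.5,0,0,0,-8,0,0]

```text
t: 9.35
tcp_pos: [0.4634, -0.3229, 0.0922]
tool_rot: [0.997, -0.071, 0.001, -0.001]
force: [-0.5, -1.2, -2.7]
finger_gap: 0.137
```

Run:
```python
from st import *
s=st()
d=manip.snapshot("wrist");np.savez("wrist8.npz",**d);crop(d,"pics/w8.png",0,0,640,400,1.25)
```

```text
t 9.35 bin TCP mm [-144.8   -0.4   88.2] pan x -90.3 under z(bin floor) 1.0 scoopyaw-bin 0.15 tool z [ 0.0016  0.0028 -1.    ] F [-0.5 -1.2 -2.7] M [-0.55  0.05  0.03] gap 0.137
```

View pics/w8.png

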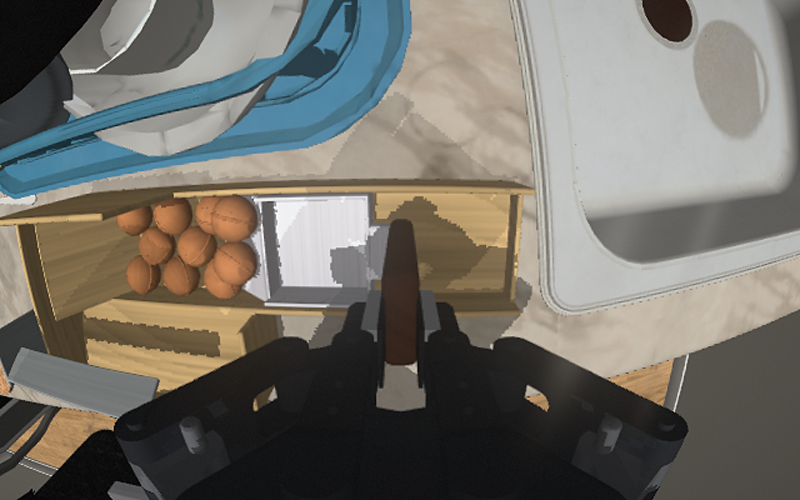

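Request:
drive_tool:
  deltas: [0,-1,0,0,0,-2,0,0,0,-3,0,0,0,-4,0,0,0,-5,0,0,0,-5,0,0]

```text
t: 10.0
tcp_pos: [0.4701, -0.2707, 0.0923]
tool_rot: [0.997, -0.071, -0.0, -0.003]
force: [-0.7, -0.5, -2.1]
finger_gap: 0.133
```

Run:
```python
from st import *
s=st()
d=manip.snapshot("wrist");np.savez("wrist9.npz",**d);crop(d,"pics/w9.png",100,80,420,320,2.5)
```

```text
t 10.0 bin TCP mm [-92.2   0.5  88.3] pan x -37.7 under z(bin floor) 1.1 scoopyaw-bin 0.23 tool z [ 1.0e-04  5.4e-03 -1.0e+00] F [-0.7 -0.5 -2.1] M [-0.17  0.07 -0.01] gap 0.133
```

View pics/w9.png

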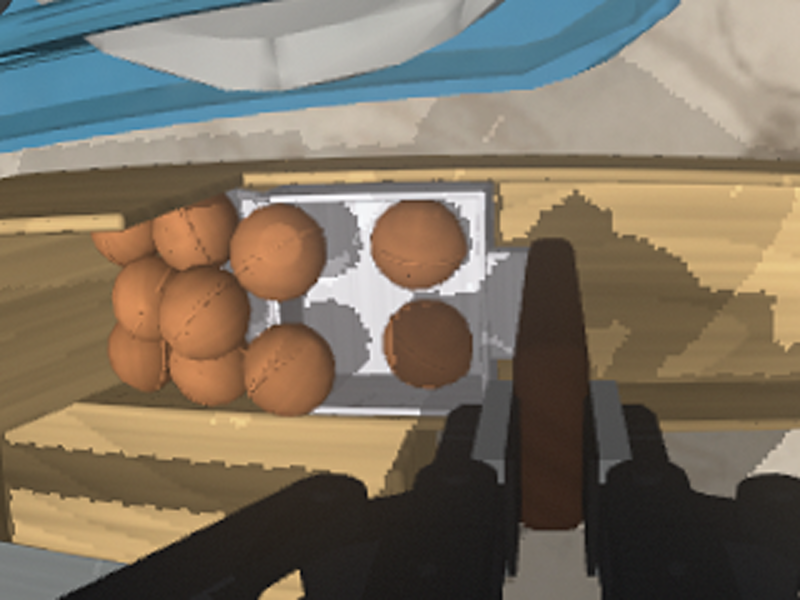

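Request:
drive_tool:
  deltas: [0.05,-1,0,-0.2,0.05,-2,0,-0.2,0.05,-2.8,0,-0.2,0.05,-3.3,0,-0.2,0.05,-3.3,0,-0.2]

```text
t: 10.55
tcp_pos: [0.4753, -0.238, 0.0924]
tool_rot: [0.998, -0.068, -0.0, -0.003]
force: [-0.0, -1.0, -2.6]
finger_gap: 0.134
```

Run:
```python
from st import *
s=st()
d=manip.snapshot("wrist");np.savez("wrist10.npz",**d);crop(d,"pics/w10.png",100,80,420,320,2.5)
```

```text
t 10.55 bin TCP mm [-59.1   0.   88.4] pan x -4.6 under z(bin floor) 1.2 scoopyaw-bin 0.48 tool z [ 1.e-04  5.e-03 -1.e+00] F [-0.  -1.  -2.6] M [-0.27  0.04 -0.03] gap 0.134
```

View pics/w10.png

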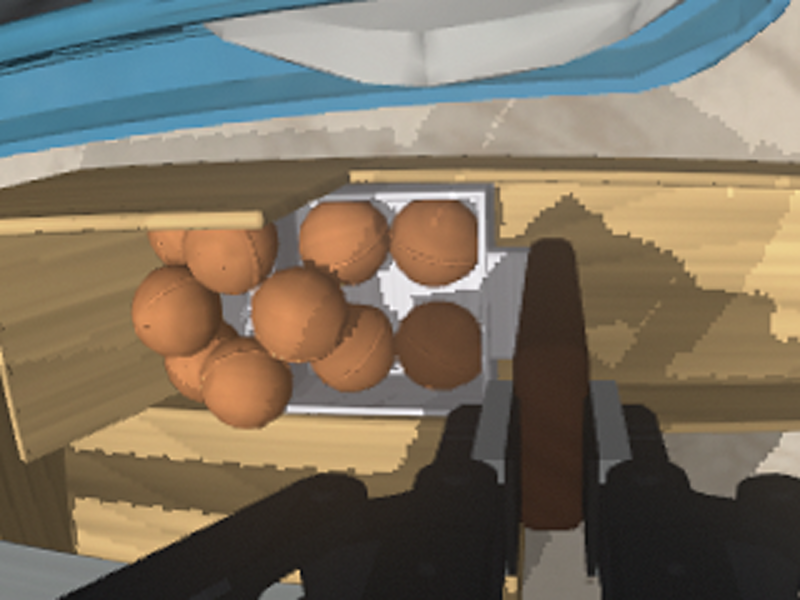

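Request:
drive_tool:
  deltas: [0,-0.2,0,0.2,0,-0.4,0,0.4,0,-0.5,-0.1,0.4,0,-0.7,-0.5,0.4,0,-0.9,-1,0.4,0,-1.1,-1.5,0.4,0,-1.1,-1.5,0.4]

```text
t: 11.3
tcp_pos: [0.4775, -0.2277, 0.1085]
tool_rot: [0.997, -0.072, 0.001, -0.002]
force: [0.3, -0.4, -3.0]
finger_gap: 0.138
```

Run:
```python
from st import *
s=st()
d=manip.snapshot("wrist");np.savez("wrist11.npz",**d);crop(d,"pics/w11.png",100,80,420,320,2.5)
```

```text
t 11.3 bin TCP mm [-48.7  -0.7 104.5] pan x 5.8 under z(bin floor) 17.3 scoopyaw-bin 0.07 tool z [ 0.002   0.0037 -1.    ] F [ 0.3 -0.4 -3. ] M [-0.22  0.03 -0.04] gap 0.138
```

View pics/w11.png

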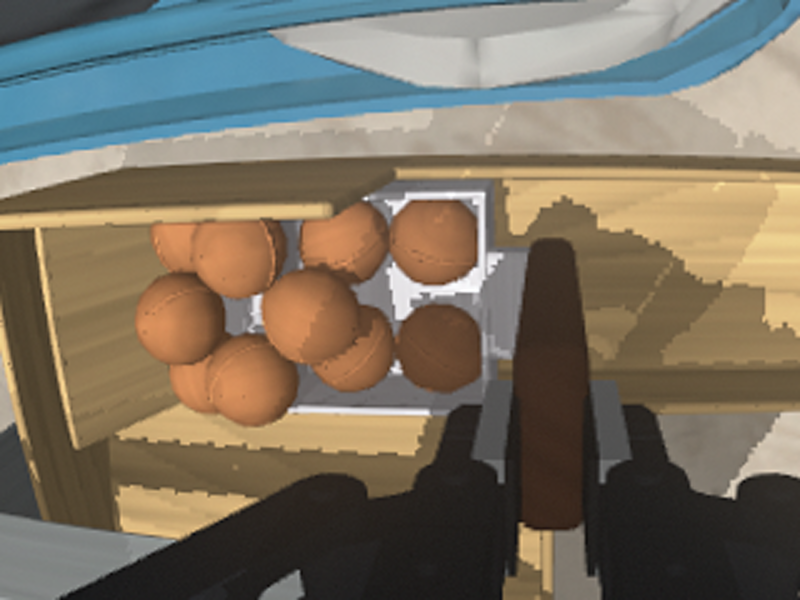

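```bash
cat >> st.py <<'E'
def nuts(fn,s,zu=None):
    """nut centres in pan frame (origin pan centre, underside height), from sphere fits to depth points"""
    d,B=scoop(fn,s["tcp_pos"],s["tool_rot"]); B=B-[.0545,-.0005,-.0872]
    hsv=cv2.cvtColor(d["frame"],cv2.COLOR_RGB2HSV);mk=((hsv[...,0]>4)&(hsv[...,0]<15)&(hsv[...,1]>120)).ravel()
    mk&=(abs(B[:,1])<.2)&(B[:,0]>-.045)&(B[:,0]<.2)&(B[:,2]>-.1)&(B[:,2]<.12)
    Q=B[mk]; cam=(d["R"].T@-d["t"]-s["tcp_pos"])@Ro.from_quat(s["tool_rot"]).as_matrix(); cam=np.array([-cam[1],-cam[0],-cam[2]])-[.0545,-.0005,-.0872]
    out=[]
    rng=np.random.default_rng(0)
    for k in range(12):
        best=None
        if len(Q)<40: break
        for i in range(400):
            p=Q[rng.integers(len(Q))]
            nb=Q[np.linalg.norm(Q-p,axis=1)<.02]
            if len(nb)<20: continue
            a=nb[rng.integers(len(nb),size=4)]
            A=np.c_[2*a,np.ones(4)]
            try: x=np.linalg.solve(A,(a**2).sum(1))
            except Exception: continue
            c=x[:3]; r=np.sqrt(max(0,x[3]+c@c))
            if abs(r-.015)>.002: continue
            n=(abs(np.linalg.norm(Q-c,axis=1)-.015)<.0015).sum()
            if best is None or n>best[0]: best=(n,c)
        if best is None or best[0]<40: break
        c=best[1]
        for _ in range(5):
            v=Q-c;r=np.linalg.norm(v,axis=1);m=abs(r-.015)<.002
            c=c+(v[m]*(1-.015/r[m])[:,None]).mean(0)*1.5
        out.append((m.sum(),c)); Q=Q[np.linalg.norm(Q-c,axis=1)>.0185]
    for n,c in sorted(out,key=lambda t:t[1][0]): print(n,(c*1e3).round(1))
E
python3 - <<'E'
from st import *
s=manip.sense();nuts("wrist11.npz",s)
E
```

```text
950 [-18.6  18.3  18. ]
996 [-18.2 -17.7  17.9]
667 [ 11.4 -17.8  17.7]
533 [11.6 18.5 18. ]
1280 [17.1  0.5 41.2]
942 [ 38.2 -20.8  42.1]
920 [38.6 21.3 42.3]
252 [61.3 25.7 24.2]
1077 [61.8  1.4 42.2]
234 [ 62.4 -23.8  24.4]
```

Request:
drive_tool:
  deltas: [-0.05,0.2,0,0,-0.05,0.4,0,0,-0.05,0.6,0,0,-0.05,0.8,0,0,-0.05,1,0,0,-0.05,1.2,0,0,-0.05,1.4,0,0,-0.05,1.6,0,0,-0.05,1.8,0,0,-0.05,2,0,0]

```text
t: 12.35
tcp_pos: [0.474, -0.2477, 0.1081]
tool_rot: [0.997, -0.072, 0.001, -0.002]
force: [0.1, 0.4, -2.9]
finger_gap: 0.136
```

Run:
```python
from st import *
s=st()
d=manip.snapshot("wrist");np.savez("wrist12.npz",**d);crop(d,"pics/w12.png",100,80,420,320,2.5);nuts("wrist12.npz",s)
```

```text
t 12.35 bin TCP mm [-6.890e+01 -1.000e-01  1.041e+02] pan x -14.4 under z(bin floor) 16.9 scoopyaw-bin 0.08 tool z [ 0.0017  0.0037 -1.    ] F [ 0.1  0.4 -2.9] M [-0.28  0.11  0.05] gap 0.136
934 [-18.5  18.5  17.6]
976 [-18.3 -17.5  17.5]
785 [ 11.3 -17.5  17.3]
672 [11.4 18.6 17.6]
1132 [23.6  0.7 37.8]
950 [53.4 23.4 30.8]
707 [ 53.7 -22.7  30.9]
884 [73.1 -0.  30.2]
129 [ 75.2 -23.7  11.6]
198 [76.5 23.3 11. ]
```

View pics/w12.png

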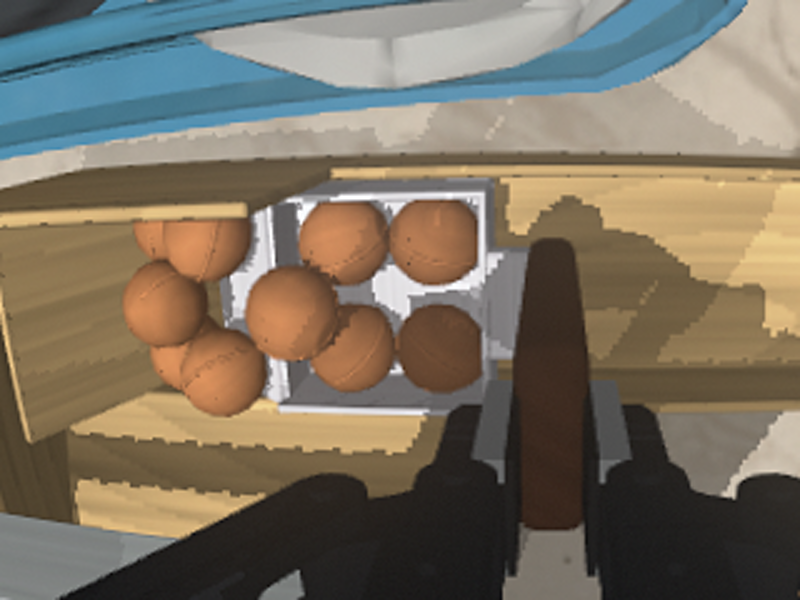

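Request:
drive_tool:
  deltas: [0,0.2,0,0,0,0.5,0,0,0,0.8,0,0,0,1.1,0,0,0,1.4,0,0,0,1.7,0,0,0,2,0,0,0,2.3,0,0,0,2.5,0,0]

```text
t: 13.3
tcp_pos: [0.4704, -0.2732, 0.1081]
tool_rot: [0.997, -0.072, 0.001, -0.002]
force: [0.4, -0.2, -3.0]
finger_gap: 0.136
```

Run:
```python
from st import *
s=st()
d=manip.snapshot("wrist");np.savez("wrist13.npz",**d);crop(d,"pics/w13.png",100,80,420,320,2.5);nuts("wrist13.npz",s)
```

```text
t 13.3 bin TCP mm [-94.6  -0.3 104.1] pan x -40.1 under z(bin floor) 16.9 scoopyaw-bin 0.06 tool z [ 0.0019  0.0032 -1.    ] F [ 0.4 -0.2 -3. ] M [-0.14  0.08  0.  ] gap 0.136
925 [-18.4  18.6  17.7]
967 [-18.3 -17.4  17.6]
648 [11.4 18.7 17.7]
782 [ 11.6 -17.3  17.6]
1054 [23.7  0.7 38. ]
812 [71.3 22.4 15.9]
822 [74.8 -7.4 12.9]
241 [95.4 23.4 -2.2]
157 [ 95.4 -22.5  -2. ]
731 [103.4   0.5  15.1]
```

View pics/w13.png

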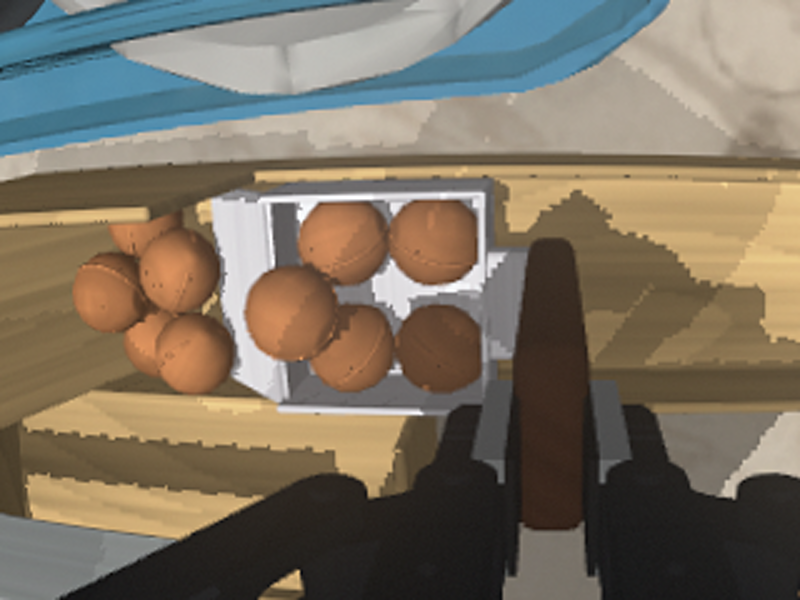

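Request:
drive_tool:
  deltas: [0,0,-0.3,0,0,0,-1,0,0,0,-2,0,0,0,-3,0,0,0,-4,0,0,0,-5,0,0,0,-6,0,0,0,-6.7,0,0,0,-7,0,0,0,-7,0]

```text
t: 14.35
tcp_pos: [0.4705, -0.2738, 0.1786]
tool_rot: [0.997, -0.072, 0.001, -0.001]
force: [-0.1, -0.2, -2.5]
finger_gap: 0.133
```

Run:
```python
from st import *
s=st()
d=manip.snapshot("wrist");np.savez("wrist14.npz",**d);crop(d,"pics/w14.png",0,0,640,400,1.25);nuts("wrist14.npz",s)
d,B=scoop("wrist14.npz",s["tcp_pos"],s["tool_rot"]);rim(B)
B=B+[0,0,s["tcp_pos"][2]]
# bar in tool-aligned axes
q=B[(B[:,2]>.105)&(B[:,2]<.15)&(B[:,0]>.05)&(B[:,0]<.3)&(B[:,1]>.042)&(B[:,1]<.08)]
print(len(q),q.min(0),q.max(0));
for x in(.09,.11,.13,.15,.17):
    p=q[abs(q[:,0]-x)<.006]
    if len(p)>5: print(x,len(p),"z",np.percentile(p[:,2],[1,3,50,97]).round(4),"low pts",p[p[:,2]<np.percentile(p[:,2],5)].mean(0).round(4))
```

```text
t 14.35 bin TCP mm [-95.3  -0.4 174.6] pan x -40.8 under z(bin floor) 87.4 scoopyaw-bin 0.06 tool z [ 0.0027  0.0023 -1.    ] F [-0.1 -0.2 -2.5] M [-0.12 -0.01  0.04] gap 0.133
912 [-18.3  18.5  17.7]
972 [-18.1 -17.4  17.6]
794 [ 11.5 -17.6  17.5]
638 [11.5 18.8 17.7]
1010 [23.8  0.7 38.1]
81 [ 93.9 -22.9 -71.6]
104 [ 95.6  24.1 -72.5]
491 [104.1   0.9 -55.4]
side 1 331 slope -0.0010 y 0.0326 [0.0255 0.0346] z slope 0.0084 z -0.0547
side -1 356 slope -0.0050 y -0.0331 [-0.0358 -0.0253] z slope -0.0011 z -0.0541
3614 [0.07966705 0.04200316 0.10500273] [0.22266224 0.07050315 0.13829574]
0.09 301 z [0.1134 0.1143 0.1236 0.134 ] low pts [0.0903 0.0496 0.1139]
0.11 365 z [0.1135 0.1145 0.1262 0.1365] low pts [0.1107 0.0496 0.1142]
0.13 322 z [0.1133 0.1139 0.1261 0.1365] low pts [0.1312 0.0497 0.1138]
0.15 295 z [0.1138 0.1141 0.1262 0.1365] low pts [0.1491 0.0494 0.1141]
0.17 269 z [0.1136 0.1143 0.1261 0.1365] low pts [0.1706 0.0494 0.1141]
```

View pics/w14.png

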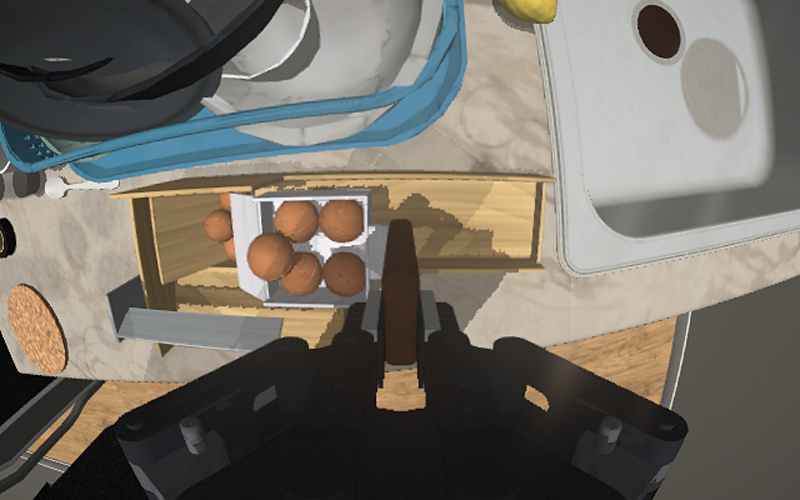

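Request:
drive_tool:
  deltas: [0,-0.2,0,0,0,-0.8,0.1,0,0,-1.6,0.3,0,0,-2.5,0.6,0,0,-3.4,0.9,0,0,-4.3,1.2,0,0,-5.1,1.4,0,0,-5.7,1.55,0,0,-6,1.6,0,0,-6.1,1.6,0,0,-6.1,1.6,0]

```text
t: 15.5
tcp_pos: [0.4792, -0.2133, 0.1624]
tool_rot: [0.997, -0.072, 0.001, -0.001]
force: [0.2, -0.0, -2.6]
finger_gap: 0.132
```

```bash
cat > bar.py <<'E'
from st import *
import sys
n=sys.argv[1]
s=st()
d=manip.snapshot("wrist");np.savez(f"wrist{n}.npz",**d);crop(d,f"pics/w{n}.png",0,0,640,400,1.25);nuts(f"wrist{n}.npz",s)
d,B=scoop(f"wrist{n}.npz",s["tcp_pos"],s["tool_rot"]);rim(B)
Z=s["tcp_pos"][2]
hs=cv2.cvtColor(d["frame"],cv2.COLOR_RGB2HSV).reshape(-1,3); B=B+[0,0,Z]
q=B[(B[:,2]>.108)&(B[:,2]<.15)&(B[:,0]>-.02)&(B[:,0]<.15)&(B[:,1]>-.06)&(B[:,1]<.08)&(hs[:,1]<70)]
for x in(.03,.05,.07,.09,.11):
    p=q[abs(q[:,0]-x)<.006]
    if len(p)>5: print(x,len(p),"z",np.percentile(p[:,2],[1,3,50,97]).round(4),"y",np.percentile(p[:,1],[2,98]).round(4))
r=B[(abs(B[:,2]-(Z-.0537))<.004)&(B[:,0]>.025)&(B[:,0]<.085)&(B[:,1]<-.0325)&(B[:,1]>-.037)]
print("rim z right",np.median(r[:,2]).round(4))
r=B[(abs(B[:,2]-(Z-.0537))<.004)&(B[:,0]>.025)&(B[:,0]<.085)&(B[:,1]>.0315)&(B[:,1]<.036)]
print("rim z left",len(r),np.median(r[:,2]).round(4))
E
python3 bar.py 15
```

```text
t 15.5 bin TCP mm [-34.2  -0.3 158.4] pan x 20.3 under z(bin floor) 71.2 scoopyaw-bin 0.07 tool z [ 0.0023  0.0025 -1.    ] F [ 0.2 -0.  -2.6] M [-0.15 -0.    0.04] gap 0.132
56 [-52.5 -14.3 -56.2]
927 [-18.3  18.5  17.7]
971 [-18.  -17.4  17.7]
783 [ 11.6 -17.4  17.6]
642 [12.  18.3 17.9]
1026 [23.8  0.6 38. ]
side 1 333 slope 0.0049 y 0.0325 [0.0255 0.0346] z slope 0.0087 z -0.0547
side -1 701 slope -0.0455 y -0.0369 [-0.0423 -0.0256] z slope 0.0275 z -0.0516
0.03 79 z [0.108  0.1082 0.1093 0.1105] y [-0.0368  0.0342]
0.05 306 z [0.1081 0.1084 0.1171 0.1246] y [-0.0353  0.0557]
0.07 167 z [0.1081 0.1083 0.1133 0.1184] y [-0.0356  0.052 ]
0.09 281 z [0.1083 0.1087 0.12   0.1281] y [-0.0347  0.0575]
0.11 383 z [0.1138 0.1146 0.1257 0.1364] y [0.0489 0.0632]
rim z right 0.109
rim z left 298 0.1084
```

View pics/w15.png

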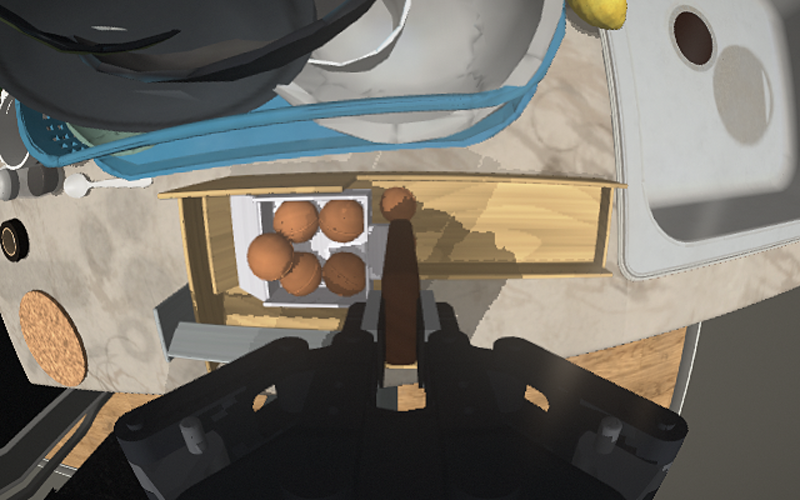

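Request:
drive_tool:
  deltas: [-0.3,0,0,0,-0.9,0,0,0,-1.6,0,0,0,-2.3,0,0,0,-2.8,0,0,0,-3.2,0,0,0,-3.6,0,0,0,-4,0,0,0,-4.4,0,0,0,-4.8,0,0,0]

```text
t: 16.55
tcp_pos: [0.4315, -0.2066, 0.1623]
tool_rot: [0.997, -0.072, 0.001, -0.001]
force: [0.2, 0.5, -1.7]
finger_gap: 0.134
```

```bash
python3 bar.py 16
```

```text
t 16.55 bin TCP mm [-34.4  48.  158.3] pan x 20.1 under z(bin floor) 71.1 scoopyaw-bin 0.06 tool z [ 0.0024  0.0024 -1.    ] F [ 0.2  0.5 -1.7] M [-0.11  0.01  0.04] gap 0.134
88 [-53.3 -31.4 -55.9]
109 [-52.7 -63.4 -55.9]
1013 [-17.9 -17.2  17.7]
740 [ 11.5 -17.4  17.5]
1112 [ 29.3 -13.5  41.3]
497 [ 34.9 -71.  -56. ]
103 [ 35.1 -24.3 -56.1]
723 [ 42.9 -47.7 -39. ]
side 1 293 slope 0.0044 y 0.0333 [0.0324 0.0346] z slope 0.0076 z -0.0544
side -1 362 slope 0.0125 y -0.0331 [-0.0358 -0.0252] z slope 0.0100 z -0.0539
0.03 592 z [0.1082 0.1086 0.1254 0.137 ] y [-0.0351  0.0329]
0.05 578 z [0.1084 0.1086 0.1245 0.1367] y [-0.0352  0.034 ]
0.07 555 z [0.1082 0.1086 0.1247 0.137 ] y [-0.0351  0.0338]
0.09 467 z [0.1084 0.1092 0.1261 0.137 ] y [-0.034   0.0331]
0.11 394 z [0.1144 0.1151 0.1268 0.1367] y [0.001  0.0158]
rim z right 0.1089
rim z left 293 0.1082
```

View pics/w16.png

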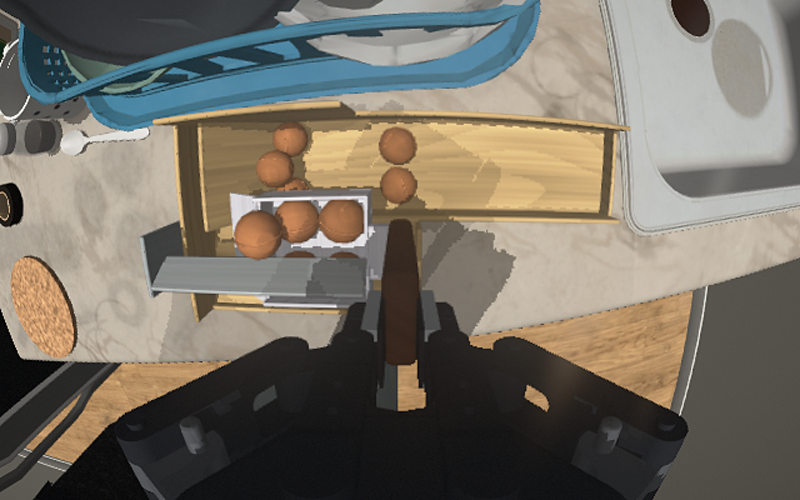

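Request:
drive_tool:
  deltas: [-0.4,0,0,0,-0.9,0,0,0,-1.4,0,0,0,-1.9,0,0,0,-2.4,0,0,0,-2.9,0,0,0,-3.4,0,0,0,-3.9,0,0,0,-4.4,0,0,0,-5,0,0,0,-5.5,0,0,0,-5.8,0,0,0]

```text
t: 17.8
tcp_pos: [0.3726, -0.1976, 0.1622]
tool_rot: [0.997, -0.072, 0.0, -0.002]
force: [0.5, -0.3, -2.5]
finger_gap: 0.133
```

```bash
python3 bar.py 17
```

```text
t 17.8 bin TCP mm [-34.  107.5 158.2] pan x 20.5 under z(bin floor) 71.0 scoopyaw-bin 0.05 tool z [ 9.0e-04  3.3e-03 -1.0e+00] F [ 0.5 -0.3 -2.5] M [-0.14 -0.02 -0.04] gap 0.133
77 [ -54.4 -125.3  -55.3]
883 [-16.8  17.   17.8]
999 [-16.6 -17.2  17.7]
793 [13.2 13.6 17.8]
912 [ 14.  -16.4  17.7]
502 [  33.3 -130.9  -55.8]
561 [ 34.5 -84.5 -56.1]
725 [  42.4 -107.5  -39.1]
side 1 297 slope 0.0133 y 0.0333 [0.0322 0.0347] z slope 0.0131 z -0.0544
side -1 328 slope -0.0160 y -0.0337 [-0.0358 -0.0254] z slope 0.0002 z -0.0538
0.03 544 z [0.1081 0.1085 0.1259 0.1371] y [-0.0584  0.033 ]
0.05 551 z [0.1083 0.1084 0.125  0.1369] y [-0.0587  0.0342]
0.07 505 z [0.1083 0.1085 0.1257 0.1367] y [-0.0585  0.0339]
0.09 424 z [0.1084 0.1088 0.1264 0.1367] y [-0.0586  0.0342]
0.11 342 z [0.1136 0.1141 0.1272 0.1366] y [-0.0586 -0.043 ]
rim z right 0.1088
rim z left 294 0.1082
```

View pics/w17.png

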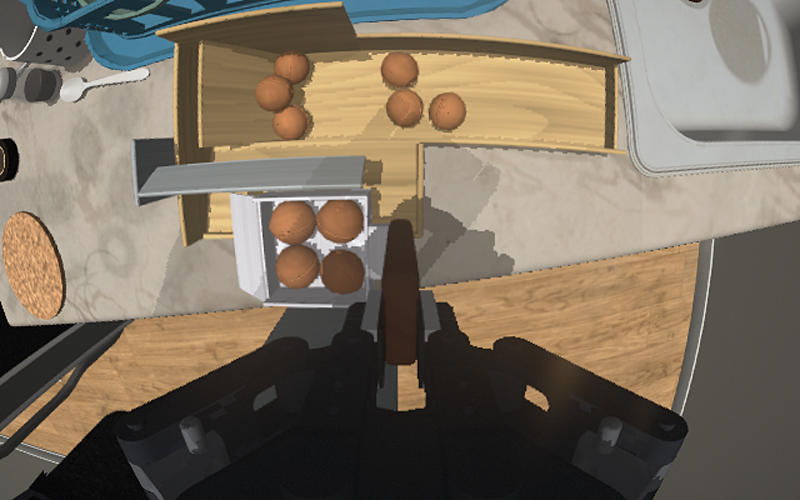

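Request:
drive_tool:
  deltas: [-0.3,0,-0.3,0,-0.6,0,-1.2,0,-0.6,0,-2.4,0,-0.6,0,-3.8,0,-0.6,0,-5.2,0,-0.6,0,-6.6,0,-0.6,0,-7.8,0,-0.6,0,-8.7,0,-0.6,0,-9,0]

```text
t: 18.75
tcp_pos: [0.3667, -0.1973, 0.2534]
tool_rot: [0.997, -0.072, 0.001, -0.001]
force: [-0.5, -1.0, -2.8]
finger_gap: 0.137
```

Run:
```python
from st import *
s=st();R=Ro.from_quat(s["tool_rot"]).as_matrix()
for T in([.42,-.05,.252],[.43,.05,.252],[.382,.226,.252]): print(((np.array(T)-s["tcp_pos"])@R*100).round(2))
print(s["q"].round(2),s["tcp_pos"])
# shaker from top view
d=load("top0.npz");P=cloud(d);m=(P[...,2]>.07)&(P[...,1]>.1)&(P[...,1]<.25)&(P[...,0]>.5)&(P[...,0]<.65)
q=P[m];print("tall near shaker",len(q),q.min(0),q.max(0)); crop(d,"pics/t2.png",240,130,320,180,8)
```

```text
t 18.75 bin TCP mm [-34.6 113.4 249.4] pan x 19.9 under z(bin floor) 162.2 scoopyaw-bin 0.05 tool z [ 0.0022  0.0019 -1.    ] F [-0.5 -1.  -2.8] M [-0.16  0.03 -0.07] gap 0.137
[  3.15 -15.34   0.18]
[  2.7  -25.38   0.2 ]
[ -4.58 -42.11   0.23]
[-0.77  0.18  1.86  0.    1.1   0.95] [ 0.36671474 -0.19727582  0.25342885]
tall near shaker 8642 [0.58355004 0.1000085  0.07017753] [0.64884646 0.24996804 0.64883177]
```

Request:
drive_tool:
  deltas: [0.2,-0.5,0,0,0.8,-2,0,0,1.5,-4.5,0,0,2.2,-7.5,0,0,2.8,-10.5,0,0,3.2,-13.5,0,0,3.2,-16.5,0,0,3.1,-19.5,0,0,2.9,-22.5,0,0,2.6,-25.3,0,0,2,-27.5,0,0,1.6,-28.5,0,0]

```text
t: 19.95
tcp_pos: [0.4224, 0.0844, 0.2534]
tool_rot: [0.997, -0.071, -0.0, -0.001]
force: [0.3, -0.3, -2.5]
finger_gap: 0.136
```

Run:
```python
from st import *
s=st();R=Ro.from_quat(s["tool_rot"]).as_matrix()
for T in([.382,.226,.252],): print(((np.array(T)-s["tcp_pos"])@R*100).round(2))
print(s["q"].round(2),s["tcp_pos"])
d=manip.snapshot("wrist");np.savez("wrist18.npz",**d);crop(d,"pics/w18.png",0,0,640,400,1.25);nuts("wrist18.npz",s)
P=fcloud(d)
hsv=cv2.cvtColor(d["frame"],cv2.COLOR_RGB2HSV);mk=((hsv[...,0]>8)&(hsv[...,0]<20)&(hsv[...,1]>90)&(P[...,2]<.03)&(P[...,1]>.15)&(P[...,0]>.29)).astype(np.uint8)
cc=max(cv2.findContours(mk,0,1)[0],key=cv2.contourArea)[:,0];w=ray(d,cc[:,0],cc[:,1],.008,True)
print("trivet",cv2.minEnclosingCircle((w[:,:2]*1000).astype(np.float32)))
```

```text
t 19.95 bin TCP mm [252.2  99.1 249.4] pan x 306.7 under z(bin floor) 162.2 scoopyaw-bin 0.19 tool z [-2.0e-04  2.5e-03 -1.0e+00] F [ 0.3 -0.3 -2.5] M [-0.13  0.    0.02] gap 0.136
[ -6.   -13.44   0.17]
[-0.07  0.2   1.83  0.    1.11  1.65] [0.42238275 0.08441533 0.25335412]
594 [-13.3  15.3  17.8]
888 [-12.2 -16.2  17.6]
797 [17.6 13.6 17.8]
854 [ 17.8 -16.5  17.7]
trivet ((391.8382873535156, 295.9954833984375), 74.16262817382812)
```

View pics/w18.png

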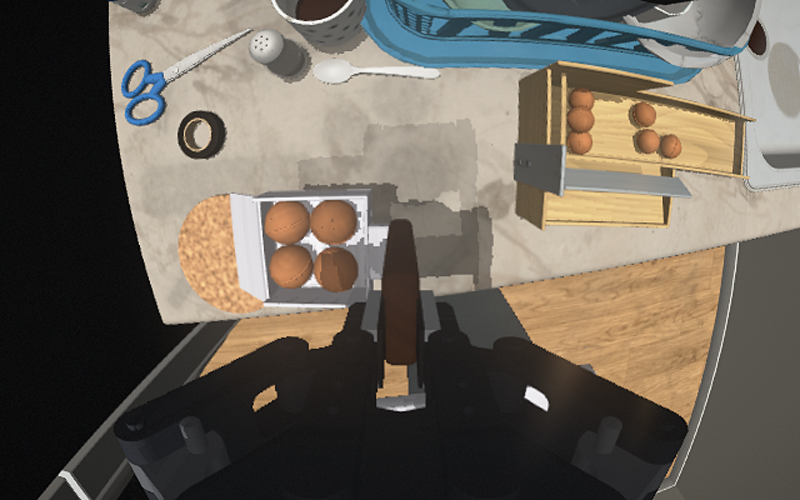

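Request:
drive_tool:
  deltas: [-0.4,-1,0,0,-1.4,-3.2,0,0,-2.7,-6,0,0,-4,-9,0.3,0,-5.2,-11.6,1,0,-5.8,-13,2.5,0,-6,-13.4,5,0,-6,-13.4,8,0,-6,-13.4,11,0,-6,-13.4,13.5,0,-6,-13.4,14.7,0,-6,-13.4,15,0]

```text
t: 21.2
tcp_pos: [0.3805, 0.2259, 0.1024]
tool_rot: [0.997, -0.072, -0.002, -0.001]
force: [0.3, 0.7, -2.5]
finger_gap: 0.13
```

Run:
```python
from st import *
s=st();R=Ro.from_quat(s["tool_rot"]).as_matrix()
print(((np.array([.382,.226,.0952])-s["tcp_pos"])@R*100).round(2))
print(s["q"].round(2),s["tcp_pos"])
d=manip.snapshot("wrist");np.savez("wrist19.npz",**d);crop(d,"pics/w19.png",0,0,640,400,1.25)
```

```text
t 21.2 bin TCP mm [386.1 161.1  98.4] pan x 440.6 under z(bin floor) 11.2 scoopyaw-bin 0.12 tool z [-0.0044  0.0023 -1.    ] F [ 0.3  0.7 -2.5] M [-0.12  0.03  0.01] gap 0.13
[ 0.15 -0.03  0.72]
[0.28 0.47 1.98 0.01 0.7  1.99] [0.38046415 0.22587451 0.1023833 ]
```

View pics/w19.png

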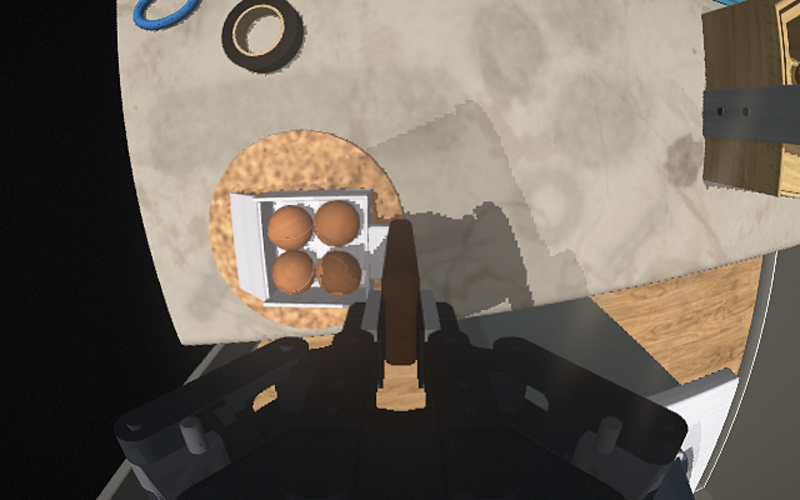

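Request:
drive_tool:
  deltas: [0.15,0,0.2,0,0.15,0,0.4,0,0.15,0,0.55,0,0.15,0,0.65,0,0.15,0,0.7,0,0.15,0,0.7,0]

```text
t: 21.85
tcp_pos: [0.3824, 0.2259, 0.096]
tool_rot: [0.997, -0.072, -0.002, -0.001]
force: [0.7, -0.2, -2.8]
finger_gap: 0.136
```

Run:
```python
from st import *
s=st()
```

```text
t 21.85 bin TCP mm [386.4 159.2  92. ] pan x 440.9 under z(bin floor) 4.8 scoopyaw-bin 0.13 tool z [-0.0029  0.0027 -1.    ] F [ 0.7 -0.2 -2.8] M [-0.07  0.01 -0.01] gap 0.136
```

Not yet in contact (0.8 mm by estimate); lower a little more.

Request:
drive_tool:
  deltas: [0,0,0.06,0,0,0,0.1,0,0,0,0.12,0,0,0,0.12,0]

```text
t: 22.25
tcp_pos: [0.3825, 0.2259, 0.0953]
tool_rot: [0.997, -0.071, -0.001, -0.001]
force: [-1.2, -0.8, 4.7]
finger_gap: 0.136
```

Run:
```python
from st import *
s=st()
```

```text
t 22.25 bin TCP mm [386.5 159.1  91.3] pan x 441.0 under z(bin floor) 4.1 scoopyaw-bin 0.14 tool z [-0.0023  0.0028 -1.    ] F [-1.2 -0.8  4.7] M [-0.19  0.19  0.01] gap 0.136
```

Request:
drive_tool:
  deltas: [0,0,0,0,0,0,0,0,0,0,0,0,0,0,0,0,0,0,0,0,0,0,0,0,0,0,0,0,0,0,0,0]
  hand: 7

```text
t: 23.05
tcp_pos: [0.3825, 0.2259, 0.0953]
tool_rot: [0.997, -0.071, -0.001, -0.001]
force: [0.4, -0.6, -0.0]
finger_gap: 0.82
```

Run:
```python
from st import *
s=st()
d=manip.snapshot("wrist");np.savez("wrist20.npz",**d);crop(d,"pics/w20.png",0,0,640,400,1.25)
```

```text
t 23.05 bin TCP mm [386.5 159.1  91.3] pan x 441.0 under z(bin floor) 4.1 scoopyaw-bin 0.14 tool z [-0.0024  0.0028 -1.    ] F [ 0.4 -0.6 -0. ] M [0.04 0.01 0.03] gap 0.82
```

View pics/w20.png

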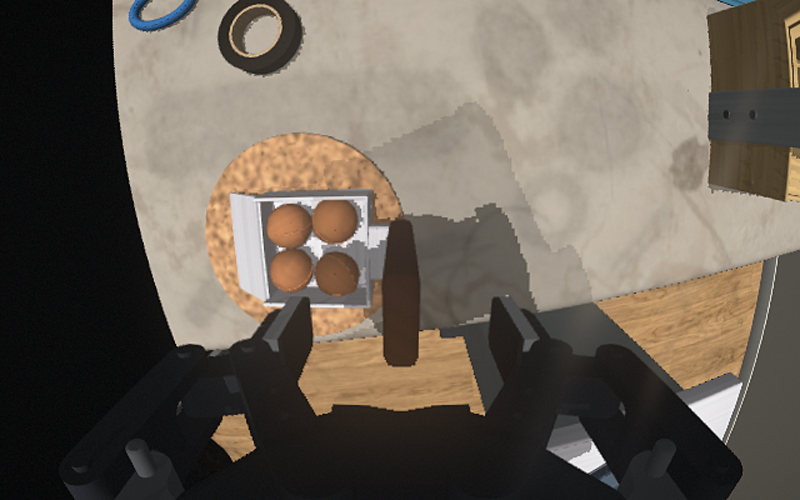

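Released with the scoop standing on the trivet; now I retreat straight up.

Request:
drive_tool:
  deltas: [0,0,-0.5,0,0,0,-2,0,0,0,-4.5,0,0,0,-7.5,0,0,0,-10.5,0,0,0,-13.5,0,0,0,-15,0,0,0,-15,0]

```text
t: 23.9
tcp_pos: [0.3844, 0.226, 0.2478]
tool_rot: [0.997, -0.071, 0.002, -0.002]
force: [0.0, 0.4, -0.8]
finger_gap: 0.818
```

Run:
```python
from st import *
s=st()
d=manip.snapshot("wrist");np.savez("wrist21.npz",**d);crop(d,"pics/w21.png",0,0,640,400,1.25)
d=manip.snapshot("top");np.savez("top2.npz",**d);crop(d,"pics/t3.png",160,60,510,290,2.2)
B=fcloud(load("wrist21.npz"));m=(B[...,1]>.2)&(B[...,1]<.4)&(B[...,0]>.33)&(B[...,0]<.44)
r=B[m];g=r[(r[:,2]>.1)&(r[:,2]<.16)];print("grip top z",np.median(g[:,2]),"n",len(g),g.min(0),g.max(0))
```

```text
t 23.9 bin TCP mm [386.8 157.2 243.8] pan x 441.3 under z(bin floor) 156.6 scoopyaw-bin 0.15 tool z [ 0.0037  0.0045 -1.    ] F [ 0.   0.4 -0.8] M [ 0.01 -0.03  0.02] gap 0.818
grip top z 0.13463263050866908 n 622 [0.36202251 0.21612541 0.10032786] [0.40298201 0.23335157 0.13734879]
```

View pics/w21.png

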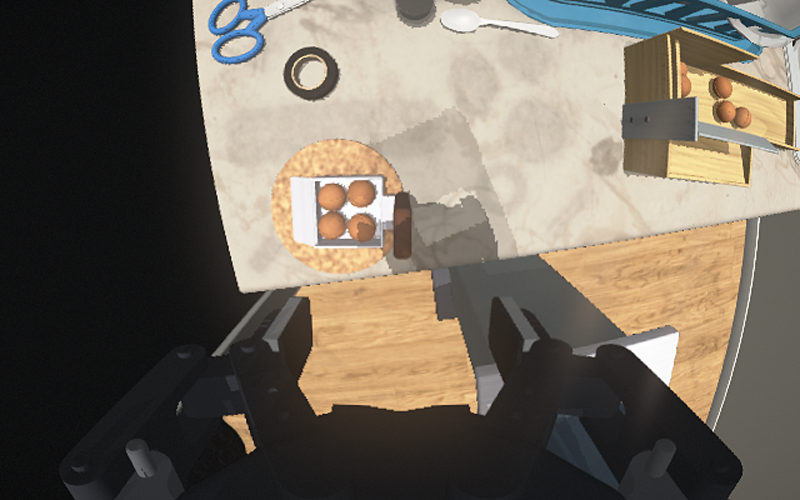

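View pics/t3.png

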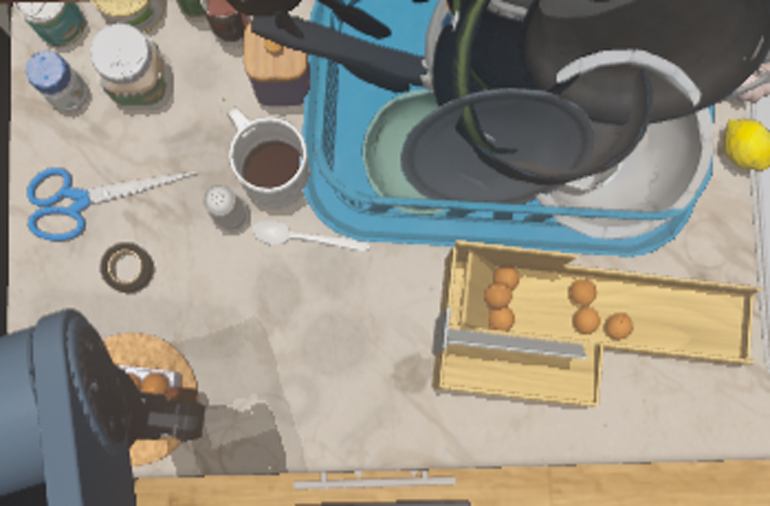

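Scoop stands upright on the trivet with its four nuts (grip top at 134.6 mm, 134 expected). The other six are in the bin channel and the shaker is in place.

```bash
python3 -c "
from station import manip
print(manip.sign_off())"
```

```text
the job is handed in; nothing more can be done
None
```

The job is done and handed in. The scoop is standing on the cork trivet with four walnuts in a level layer, and the other six are in the bin channel.

- **Scooping:** I gripped the scoop by its wooden handle and pushed it level along the channel. It lifted clear with four nuts in the pan and a fifth on top, centred about 38 mm above the underside (the rim is at 33.5 mm).
- **Levelling:** I drew the pan under the bar with the rim about 2.5 mm below its edge, until the whole pan was past it. The fifth nut was held back and fell into the channel.
- **Placing:** I lowered the scoop until the force reading showed contact with the trivet, opened the fingers and retreated straight up.

**Last checks:**
- The grip top measured 134.6 mm above the worktop (134 expected), so the scoop is upright. In the wrist picture the pan's footprint lies on the cork.
- The wrist and top pictures show four nuts in the pan and six in the bin. The shaker looks to be where it started; I did not measure it.
- The arm was clear of everything at about 24 s, and the force readings between moves stayed within about 5 N.

No check failed. The only differences were about 1 mm between measured and stated heights for the bin floor and bar edge, within the 2 mm camera calibration.

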